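# Square the die block up to the bench fence

### The job

Without gripping or lifting it, push the heavy die block round on the bench with the fingertips (a nudge at one corner, then at another, as needed) until a long side faces the low steel fence squarely while the block still stands clear of the fence; then push it straight up, so that this long side lies flush against the fence and neither end sticks out past the fence's ends. Push gently, and leave everything else on the bench where it stands.

Things in the scene. Friction and masses are not known exactly. Their poses are not given: they have to be found in the camera images.
- die_block: Loose flat rectangular aluminium die block, 88 (its x) by 125 (its y, the long way) by 32 high, about 0.9 kg, too wide to pinch; a flush round steel die insert shows in its flat top. It slides on the bench under a push of roughly 3 to 8 N. Origin at the centre of its underside, z up. Its two long sides (at x = -44 and x = +44) are alike: either may face the fence. At the start neither squarely faces it (37 to 90 degrees off, either way).
- block_center (a point): Centre of the die block, half-way up (16 above the bench); same axes as the block.
- fence: Fixed plain steel bar on the bench beyond the block as the robot sees it, 20 thick (its x), 180 long (its y), 28 high, with a 6 mm high bolted foot behind it. Origin at the centre of the bar's underside; x points away from the block's side, so the working face, towards the robot and the block, is the plane x = -10 and runs along y from -90 to +90. Its place and yaw (up to 14 degrees either way) vary.
- fence_face (a point): Middle of the fence's working face, 14 above the bench; same axes as the fence.
- fitting_a: Bystander, to be left alone: brass hose fitting standing upright, 44 high, 28 wide; origin at its underside's centre.
- fitting_b: Bystander, to be left alone: steel hose fitting standing upright, 40 high, 32 wide; origin at its underside's centre.
- ferrule: Bystander, to be left alone: steel sleeve standing upright, 34 high, 30 wide; origin at its underside's centre.
- dieset_small: Bystander, to be left alone: round crown of dark steel die segments, 60 wide, 40 high; origin at its underside's centre.
- dieset_large: Bystander, to be left alone: round crown of dark steel die segments, 76 wide, 40 high; origin at its underside's centre.
- spanner: Bystander, to be left alone: steel spanner lying flat, 160 long; origin at its middle, at bench level.
- gauge_plug: Bystander, to be left alone: plain steel cylinder standing upright, 28 wide, 45 high; origin at its underside's centre.
Things that resemble listed ones, but are neither listed nor needed, are in the scene too. There is more than one size of the fence; the one meant has the size given above. Of the things shaped like the die_block, the aluminium one is meant.

How it is judged:
On the way:
1. the block has been turned until a long side faces the fence (within 9 degrees) with the block still clear of it (angle between the y axis of die_block and the y axis of fence, either way round below 0.157 rad and x of block_center in the frame of fence below -0.06 m), for 0.2 s.
At the end, for the whole second after the job is handed in: A long side of the block lies against the fence's working face (gap under 4 mm, parallel within 3 degrees), its centre within 30 mm of the fence's middle along the fence, flat on the bench and at rest (angle between the y axis of die_block and the y axis of fence, either way round below 0.05 rad and x of block_center in the frame of fence between -0.058 and -0.05 m and y of block_center in the frame of fence between -0.03 and 0.03 m and height (world z) of block_center below 0.019 m and angle between die_block's own z axis and vertical below 0.04 rad and linear speed of die_block below 0.01 m/s); the robot touches nothing.
It fails at once if the die block is lifted or tipped (height (world z) of block_center above 0.023 m or angle between die_block's own z axis and vertical above 0.12 rad).
It fails at once if the block is pushed harder than 60 N (contact force between the fingers and die_block above 60 N).
It fails at once if another thing on the bench is moved by more than 15 mm (distance of any of fitting_a, fitting_b, ferrule, dieset_small, dieset_large, spanner, gauge_plug from where it was at the start of the episode above 0.015 m).
It also fails if it takes over 72 s, if anything falls off the work surface, if the arm or the gripper's body presses on something with over 40 N, if the wrist force passes 120 N, or if a joint passes its speed limit or range.

### The arm

A 6-joint arm with a two-finger parallel gripper is mounted at the origin on the work surface. World frame = base frame: x ahead of the robot, y to its left, z up, the work surface at z = 0. Lengths are in m, angles in rad, forces in N, time in s.
With the tool pointing down it reaches from about 0.35 to 0.85 m from the base axis. Payload 8.1 kg.
Tool frame: the origin (TCP) lies between the finger pads; the fingertips stand 14 mm ahead of it and the grasp point (between the pads) lies 5 mm behind it; z points along the fingers, y is the direction in which the jaws open and shut (so a half turn about z gives the same grasp; the last joint's range is limited). The gripper opens to 93 mm and grips with 3 to 60 N. Pads are 15 mm wide; open, the fingers measure 128 mm over their backs; the gripper's body (75 mm by 188 mm) begins 65 mm behind the grasp point.
Start: joints at [-1.399, 0.13, 1.488, -0, 1.523, -0.085], TCP at [0.152, -0.58, 0.208] pointing down, gripper open.
Joint ranges: [-2.96, 2.96], [-0.89, 2.26], [0.02, 2.5], [-1.34, 4.48], [0, 2.73], [-2.66, 2.66]. Speed limits (rad/s): [2.39, 2.39, 2.79, 3.14, 3.14, 3.14].

### API

Orientations are given as a rotation vector (axis times angle).
In Python, from plant import robot gives the robot as it stands.
- The arm moves only by the tool step_arm, never from a script. Its argument "targets" is a list of rows, each an object of numbers: "tx", "ty", "tz": the shift along the tool's x, y, z in mm; "ax", "ay", "az": the turn, a rotation vector about the tool's x, y, z in rad; "grip": the closure in counts, from 0 (fully open) to 255 (shut). In form: [{"tx": .., "ty": .., "tz": .., "ax": .., "ay": .., "az": .., "grip": ..}, ...]. A call has 1 to 20 rows; each row shifts and turns the commanded pose from where the row before left it, along the tool's axes as they then stand; what a row does not reach is not made up. A row lasts 1/10 s, in which the tool goes at most 50 mm and 8.59 degrees, less where a joint would pass 70% of its speed; a pose out of reach is approached as far as the arm can. A call with a gripper value outside its range is refused whole. The fingers move at their own pace and stop on an object; "squeeze" is the grip in N (left out, the last holds). Time passes only in rows, so rows that do not move let the fingers close. It gives the time, the measured TCP pose, the force and the opening at its end, in the units of the state.
- robot.read_state(): the state, without advancing time (a new reading comes with each control period).
- robot.read_camera(name): name is "scene" or "top"; returns a dict with "frame" (400x640x3 uint8, blue, green, red), "fx", "fy", "cx", "cy" (pixels), "k1" (the pictures are not rectified: a ray, as slopes to the right and down, at radius r is drawn at 1 + k1 r^2 times it, then the intrinsics apply), "R" (3x3) and "t" (3): a world point X has camera coordinates R X + t. Camera axes: x right, y down, z forward; pixel columns grow to the right and rows downward; lengths in m; the calibration is good to about 2 mm. A picture is of the moment at which its call begins. There is no depth.
- robot.close_job(): hands the job in, once; it reports no verdict.
The state is a dict: "t": time; "q": joint angles; "dq": joint speeds; "joint_torque": joint torques, N m; "tool_pos": TCP position; "orientation": TCP orientation; "force": force on the tool from outside, world axes, zero at the start; "wrist_torque": the same for the moment, N m; "opening": finger opening in m.
Only numpy, scipy, OpenCV 4.12 (cv2) and the standard library are available. Lean on these libraries where they do the work, as an engineer would, in place of code of your own. Each camera call takes 0.05 s, during which the arm holds its last target.

## Working session

There is one attempt and no reset: what is moved stays moved. The work goes in short steps, Python scripts to look and compute and a tool call to move; the robot and the scene stay as the last step left them, time stands still between calls to the robot, and variables do not carry over. Pictures are saved under pics/ and viewed, and the job is handed in when it is done.

Besides the shell and the picture viewer there is one more tool, called after ">>>" as name([rows], argument=value, ...), one row to a line, values as JSON. step_arm: Moves the arm, as the interface text tells. Its arguments: {"type":"object","properties":{"targets":{"type":"array"},"squeeze":{"type":"number"}},"required":["targets"]}

```bash
ls; mkdir -p pics; cat > h.py <<'E'
import numpy as np, cv2
from plant import robot
def snap(n,f):
    c=robot.read_camera(n); cv2.imwrite(f,c["frame"]); 
    import pickle; pickle.dump(c,open(f"{n}.pkl","wb")); return c
def K(c): return np.array([[c["fx"],0,c["cx"]],[0,c["fy"],c["cy"]],[0,0,1.]]),np.array([c["k1"],0,0,0,0.])
def px2w(c,uv,z):
    k,d=K(c); uv=np.array(uv,float).reshape(-1,1,2)
    n=cv2.undistortPoints(uv,k,d).reshape(-1,2)
    R=np.array(c["R"]);t=np.array(c["t"]); C=-R.T@t
    r=np.c_[n,np.ones(len(n))]@R
    s=(z-C[2])/r[:,2]
    return C+s[:,None]*r
def w2px(c,X):
    k,d=K(c); return cv2.projectPoints(np.array(X,float).reshape(-1,1,3),cv2.Rodrigues(np.array(c["R"]))[0],np.array(c["t"],float),k,d)[0].reshape(-1,2)
E
python3 - <<'E'
from h import *
for n in("top","scene"):
    c=snap(n,f"pics/{n}0.png"); print(n,{k:np.round(np.array(v),3).tolist() for k,v in c.items() if k!="frame"})
print(robot.read_state())
E
```

```text
pics
top {'fx': 376.076, 'fy': 376.076, 'cx': 317.058, 'cy': 196.54, 'k1': -0.03, 'R': [[-0.015, -1.0, 0.0], [-0.989, 0.014, -0.144], [0.144, -0.003, -0.99]], 't': [0.047, 0.569, 0.925]}
scene {'fx': 374.636, 'fy': 374.636, 'cx': 309.294, 'cy': 199.203, 'k1': -0.062, 'R': [[-0.098, 0.995, 0.008], [0.713, 0.076, -0.697], [-0.694, -0.062, -0.717]], 't': [0.009, -0.369, 1.243]}
{'t': 0.1, 'q': array([-1.39935723e+00,  1.31083703e-01,  1.48915710e+00, -7.63524907e-07,
        1.52300877e+00, -8.53808229e-02]), 'dq': array([ 0.00218788, -0.00213932, -0.00301751,  0.00011504, -0.00030777,
       -0.00085483]), 'joint_torque': array([ 1.35026665e-03, -5.61337316e+01, -4.93098021e+01,  7.69412192e-02,
        2.90406105e-02, -4.97964106e-05]), 'tool_pos': array([ 0.15234551, -0.57978988,  0.20700082]), 'orientation': array([-3.11408544e+00, -4.02092127e-01,  1.13093954e-04]), 'force': array([ 0.2049193 ,  1.02024848, -0.50087037]), 'wrist_torque': array([ 0.04816229, -0.04690941,  0.03894232]), 'opening': 0.09249793980339395}
```

View pics/top0.png

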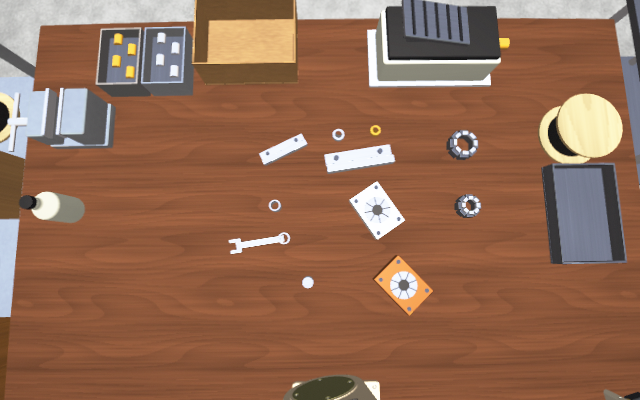

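View pics/scene0.png

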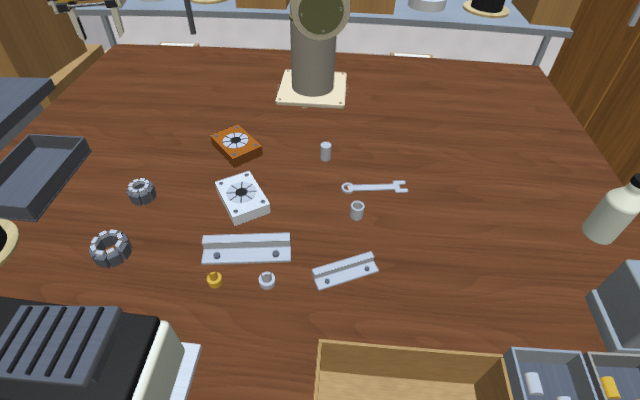

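The candidates for the block are the silver one at top (377,210) and the orange one at (403,285); I take the silver one, as aluminium. For the fence there is the long bar at (359,158) and the short bar at (283,149). I'll check both choices in a crop.

```bash
python3 - <<'E'
import cv2
a=cv2.imread("pics/top0.png"); cv2.imwrite("pics/top0c.png",cv2.resize(a[120:270,250:450],None,fx=4,fy=4,interpolation=cv2.INTER_CUBIC))
a=cv2.imread("pics/scene0.png"); cv2.imwrite("pics/scene0c.png",cv2.resize(a[160:300,190:390],None,fx=4,fy=4,interpolation=cv2.INTER_CUBIC))
E
```

```text
(no output)
```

View pics/top0c.png

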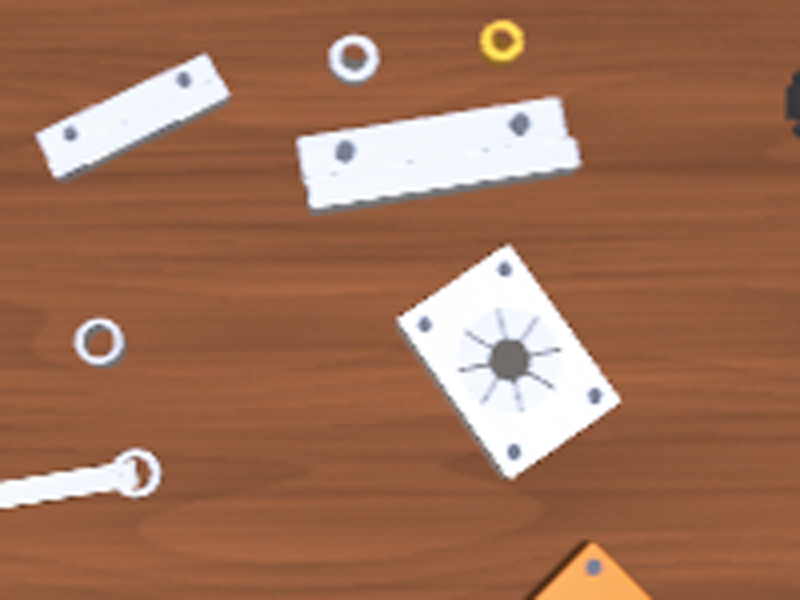

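View pics/scene0c.png

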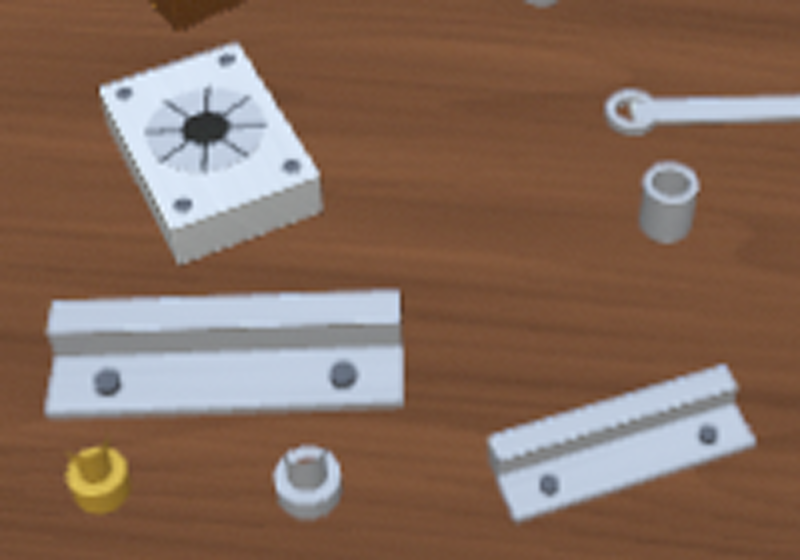

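```bash
python3 - <<'E'
from h import *; import pickle
c=pickle.load(open("top.pkl","rb"))
f=lambda P:np.array(P)/4.+np.array([250,120])-0.375
b=px2w(c,f([(509,245),(398,320),(510,479),(621,401)]),.032);print(b.round(4),np.linalg.norm(np.diff(b,axis=0),axis=1),b.mean(0).round(4))
d=b[1]-b[2];print("long dir deg",np.degrees(np.arctan2(d[1],d[0])))
g=px2w(c,f([(311,207),(580,166)]),.028);print(g.round(4),np.linalg.norm(g[1]-g[0]));d=g[0]-g[1];print(np.degrees(np.arctan2(d[1],d[0])))
g=px2w(c,f([(313,213),(581,170)]),0);print(g.round(4))
o=px2w(c,[(403,256),(374,285),(408,315),(433,291)],.03);print("orange",o.round(3))
print("others",px2w(c,[(468,206),(463,145),(308,283),(285,239),(275,205),(338,134),(375,130)],.04).round(3))
# scene check
c=pickle.load(open("scene.pkl","rb"))
f=lambda P:np.array(P)/4.+np.array([190,160])-0.375
b=px2w(c,f([(237,43),(100,89),(180,225),(320,178)]),.032);print("scene",b.round(4),b.mean(0).round(4))
g=px2w(c,f([(53,301),(400,291)]),.028);print(g.round(4))
E
```

```text
[[ 0.6096 -0.1177  0.032 ]
 [ 0.5613 -0.0438  0.032 ]
 [ 0.4578 -0.1127  0.032 ]
 [ 0.5065 -0.1861  0.032 ]] [0.08826414 0.12430025 0.08815012] [ 0.5338 -0.1151  0.032 ]
long dir deg 33.62616943010128
[[ 0.6376  0.011   0.028 ]
 [ 0.6628 -0.1674  0.028 ]] 0.1801620335043611
98.02884488730388
[[ 0.6394  0.0089 -0.    ]
 [ 0.6667 -0.174   0.    ]]
orange [[ 0.415 -0.177  0.03 ]
 [ 0.344 -0.101  0.03 ]
 [ 0.269 -0.184  0.03 ]
 [ 0.326 -0.249  0.03 ]]
others [[ 0.539 -0.349  0.04 ]
 [ 0.701 -0.348  0.04 ]
 [ 0.352  0.065  0.04 ]
 [ 0.462  0.122  0.04 ]
 [ 0.549  0.147  0.04 ]
 [ 0.735 -0.019  0.04 ]
 [ 0.745 -0.117  0.04 ]]
scene [[ 0.4627 -0.1107  0.032 ]
 [ 0.5111 -0.1824  0.032 ]
 [ 0.6108 -0.1103  0.032 ]
 [ 0.5685 -0.0413  0.032 ]] [ 0.5383 -0.1112  0.032 ]
[[ 0.666  -0.1649  0.028 ]
 [ 0.6402  0.0129  0.028 ]]
```

Top crop: the aluminium block's corners are at (509,245), (398,320), (510,479) and (621,401). The long fence's front edge runs (311,207) to (580,166) and measures 180 mm, so it is the one meant. The block has to turn about 64° CCW.

I'll work in fence-face coordinates (p,q): pull on the far-left corner, push on the near corner, then do a two-finger push.

```bash
cat >> h.py <<'E'
from scipy.spatial.transform import Rotation as Ro
F=np.array([.6515,-.077]); TH=np.radians(8.1)
U=np.array([np.cos(TH),np.sin(TH)]); V=np.array([-U[1],U[0]])
def pq(X): X=np.asarray(X)[...,:2]-F; return np.stack([X@U,X@V],-1)
def wxy(p,q): return F+p*U+q*V
def st():
    s=robot.read_state(); R=Ro.from_rotvec(s["orientation"]).as_matrix()
    print("t",round(s["t"],2),"pq mm",(1e3*pq(s["tool_pos"])).round(1),"z",round(1e3*s["tool_pos"][2],1),"yaw off fence",round(np.degrees(np.arctan2(R[1,0],R[0,0])-TH),2),"tilt",R[2,:2].round(4),"F",np.round(s["force"],1),"op",round(s["opening"],4)); return s,R
def togo(p,q,z):
    s,R=st(); d=np.r_[wxy(p,q),z]-s["tool_pos"]; print("tool mm",(1e3*R.T@d).round(1))
E
python3 -c "
from h import *
togo(-.045,.045,.2)"
```

```text
t 0.1 pq mm [-565.  -427.4] z 207.0 yaw off fence 6.61 tilt [ 0.0001 -0.0017] F [ 0.2  1.  -0.5] op 0.0925
tool mm [ 571.  -409.4    7.8]
```

>>> step_arm([
  {"tx": 36, "ty": -26, "grip": 255},
  {"tx": 36, "ty": -26, "grip": 255},
  {"tx": 36, "ty": -26, "grip": 255},
  {"tx": 36, "ty": -26, "grip": 255},
  {"tx": 36, "ty": -26, "grip": 255},
  {"tx": 36, "ty": -26, "grip": 255},
  {"tx": 36, "ty": -26, "grip": 255},
  {"tx": 36, "ty": -26, "grip": 255},
  {"tx": 36, "ty": -26, "grip": 255},
  {"tx": 36, "ty": -26, "grip": 255},
  {"tx": 36, "ty": -26, "grip": 255},
  {"tx": 36, "ty": -26, "grip": 255},
  {"tx": 36, "ty": -26, "grip": 255},
  {"tx": 36, "ty": -26, "grip": 255},
  {"tx": 36, "ty": -26, "grip": 255},
  {"tx": 31, "ty": -19, "grip": 255},
  {"az": 0.115, "grip": 255},
  {"grip": 255},
], squeeze=10)

```text
schema error: expected keys tx, ty, tz, ax, ay, az, grip
```

```bash
python3 -c "
from h import *
togo(-.045,.045,.027)"
```

```text
t 0.1 pq mm [-565.  -427.4] z 207.0 yaw off fence 6.61 tilt [ 0.0001 -0.0017] F [ 0.2  1.  -0.5] op 0.0925
tool mm [ 571.  -409.1  180.8]
```

All keys are required.

>>> step_arm([
  {"tx": 40, "ty": -29, "tz": 0, "ax": 0, "ay": 0, "az": 0, "grip": 255},
  {"tx": 40, "ty": -29, "tz": 0, "ax": 0, "ay": 0, "az": 0, "grip": 255},
  {"tx": 40, "ty": -29, "tz": 0, "ax": 0, "ay": 0, "az": 0, "grip": 255},
  {"tx": 40, "ty": -29, "tz": 0, "ax": 0, "ay": 0, "az": 0, "grip": 255},
  {"tx": 40, "ty": -29, "tz": 0, "ax": 0, "ay": 0, "az": 0, "grip": 255},
  {"tx": 40, "ty": -29, "tz": 0, "ax": 0, "ay": 0, "az": 0, "grip": 255},
  {"tx": 40, "ty": -29, "tz": 0, "ax": 0, "ay": 0, "az": 0, "grip": 255},
  {"tx": 40, "ty": -29, "tz": 0, "ax": 0, "ay": 0, "az": 0, "grip": 255},
  {"tx": 40, "ty": -29, "tz": 0, "ax": 0, "ay": 0, "az": 0, "grip": 255},
  {"tx": 40, "ty": -29, "tz": 0, "ax": 0, "ay": 0, "az": 0, "grip": 255},
  {"tx": 40, "ty": -29, "tz": 0, "ax": 0, "ay": 0, "az": 0, "grip": 255},
  {"tx": 40, "ty": -29, "tz": 0, "ax": 0, "ay": 0, "az": 0, "grip": 255},
  {"tx": 40, "ty": -29, "tz": 0, "ax": 0, "ay": 0, "az": 0, "grip": 255},
  {"tx": 40, "ty": -29, "tz": 0, "ax": 0, "ay": 0, "az": 0, "grip": 255},
  {"tx": 11, "ty": -3, "tz": 0, "ax": 0, "ay": 0, "az": 0, "grip": 255},
  {"tx": 0, "ty": 0, "tz": 0, "ax": 0, "ay": 0, "az": 0.115, "grip": 255},
  {"tx": 0, "ty": 0, "tz": 40, "ax": 0, "ay": 0, "az": 0, "grip": 255},
  {"tx": 0, "ty": 0, "tz": 40, "ax": 0, "ay": 0, "az": 0, "grip": 255},
  {"tx": 0, "ty": 0, "tz": 0, "ax": 0, "ay": 0, "az": 0, "grip": 255},
], squeeze=10)

```text
t: 2.0
tool_pos: [0.5958, -0.0393, 0.1207]
orientation: [-3.131, -0.222, 0.019]
force: [-1.7, 0.1, -0.6]
opening: 0.0006
```

```bash
python3 -c "
from h import *
togo(-.045,.045,.027)
c=snap('scene','pics/s1.png')"
```

```text
t 2.0 pq mm [-49.9  45.2] z 120.7 yaw off fence 0.02 tilt [-0.0117 -0.0033] F [-1.7  0.1 -0.6] op 0.0006
tool mm [ 6.   0.5 93.7]
```

View pics/s1.png

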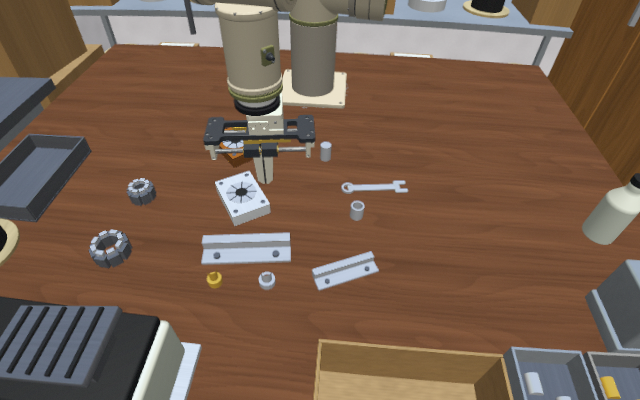

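The closed fingers are over the gap beyond the block's far-left corner, tips at about (265,180) in the scene view, high. Next I lower them.

>>> step_arm([
  {"tx": 3, "ty": 0, "tz": 31, "ax": 0, "ay": 0, "az": 0, "grip": 255},
  {"tx": 2, "ty": 0, "tz": 31, "ax": 0, "ay": 0, "az": 0, "grip": 255},
  {"tx": 0, "ty": 0, "tz": 32, "ax": 0, "ay": 0, "az": 0, "grip": 255},
  {"tx": 0, "ty": 0, "tz": 0, "ax": 0, "ay": 0, "az": 0, "grip": 255},
  {"tx": 0, "ty": 0, "tz": 0, "ax": 0, "ay": 0, "az": 0, "grip": 255},
])

```text
t: 2.55
tool_pos: [0.6066, -0.0394, 0.036]
orientation: [3.133, 0.222, 0.002]
force: [0.6, -0.0, 1.4]
opening: 0.0004
```

```bash
python3 -c "
from h import *
togo(-.045,.045,.027)
c=snap('scene','pics/s2.png')
c=snap('top','pics/t2.png')"
```

```text
t 2.55 pq mm [-39.1  43.6] z 36.0 yaw off fence 0.01 tilt [0.001  0.0003] F [ 0.6 -0.   1.4] op 0.0004
tool mm [-5.9 -1.4  9. ]
```

View pics/s2.png

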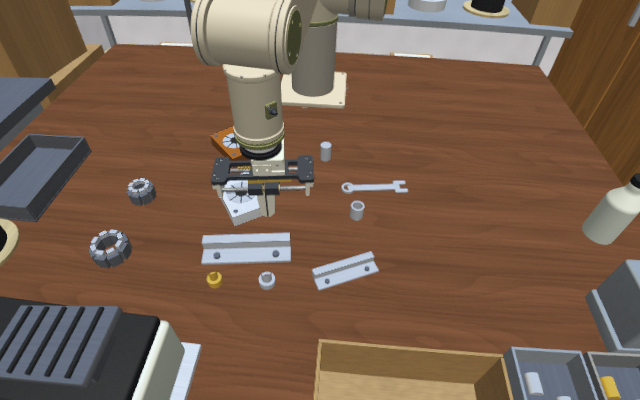

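>>> step_arm([
  {"tx": -3, "ty": 0, "tz": 9, "ax": 0, "ay": 0, "az": 0, "grip": 255},
  {"tx": -5, "ty": 0, "tz": 0, "ax": 0, "ay": 0, "az": 0, "grip": 255},
  {"tx": -5, "ty": 0, "tz": 0, "ax": 0, "ay": 0, "az": 0, "grip": 255},
  {"tx": -5, "ty": 0, "tz": 0, "ax": 0, "ay": 0, "az": 0, "grip": 255},
  {"tx": -5, "ty": 0, "tz": 0, "ax": 0, "ay": 0, "az": 0, "grip": 255},
  {"tx": -5, "ty": 0, "tz": 0, "ax": 0, "ay": 0, "az": 0, "grip": 255},
  {"tx": -5, "ty": 0, "tz": 0, "ax": 0, "ay": 0, "az": 0, "grip": 255},
  {"tx": -5, "ty": 0, "tz": 0, "ax": 0, "ay": 0, "az": 0, "grip": 255},
])

```text
t: 3.45
tool_pos: [0.5677, -0.0444, 0.025]
orientation: [-3.134, -0.223, -0.0]
force: [-0.5, 0.7, -0.2]
opening: 0.0005
```

```bash
python3 -c "
from h import *
st()
c=snap('scene','pics/s3.png')
a=c['frame'];cv2.imwrite('pics/s3c.png',cv2.resize(a[110:290,150:390],None,fx=3,fy=3,interpolation=cv2.INTER_CUBIC))"
```

```text
t 3.45 pq mm [-78.4  44.1] z 25.0 yaw off fence 0.02 tilt [ 0. -0.] F [-0.5  0.7 -0.2] op 0.0005
```

View pics/s3c.png

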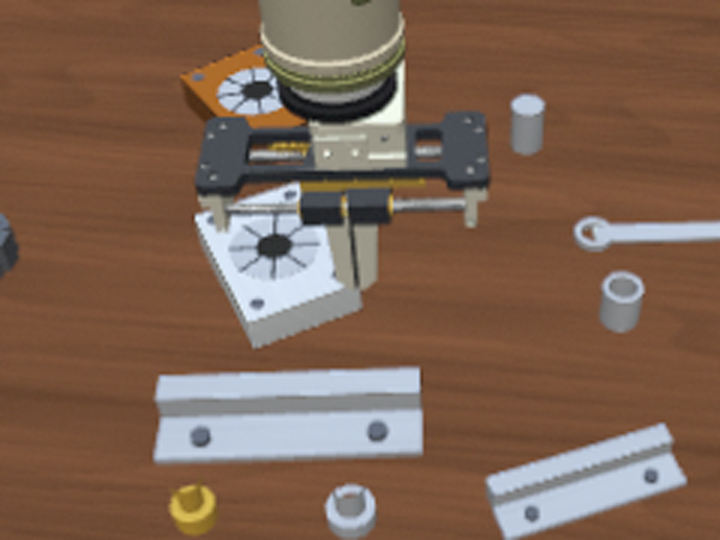

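```bash
python3 - <<'E'
from h import *
import pickle
c=pickle.load(open('scene.pkl','rb'))
s,R=st()
for dx in(-7.5,7.5):
  for dy in(-17,0,17):
    X=s["tool_pos"]+R@np.array([dx,dy,14])/1e3
    print(dx,dy,((w2px(c,X)[0]-[150,110])*3).round(0), pq(X).round(4))
a=c['frame'];cv2.imwrite('pics/s3d.png',cv2.resize(a[160:230,210:290],None,fx=9,fy=8,interpolation=cv2.INTER_CUBIC))
E
```

```text
t 3.5 pq mm [-79.   44.1] z 24.8 yaw off fence 0.02 tilt [-0.0007 -0.0001] F [ 0.9 -0.8 -0.3] op 0.0
-7.5 -17 [380. 292.] [-0.0865  0.0611]
-7.5 0 [357. 293.] [-0.0865  0.0441]
-7.5 17 [335. 293.] [-0.0865  0.0271]
7.5 -17 [379. 307.] [-0.0715  0.0611]
7.5 0 [357. 307.] [-0.0715  0.0441]
7.5 17 [334. 308.] [-0.0715  0.0271]
```

View pics/s3d.png

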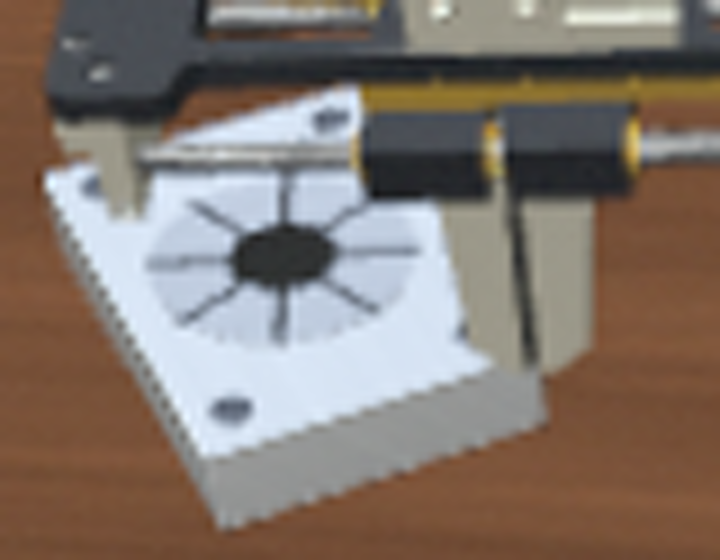

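>>> step_arm([
  {"tx": -5, "ty": 0, "tz": 0, "ax": 0, "ay": 0, "az": 0, "grip": 255},
  {"tx": -5, "ty": 0, "tz": 0, "ax": 0, "ay": 0, "az": 0, "grip": 255},
  {"tx": -5, "ty": 0, "tz": 0, "ax": 0, "ay": 0, "az": 0, "grip": 255},
])

```text
t: 3.8
tool_pos: [0.5529, -0.0466, 0.0249]
orientation: [-3.134, -0.223, -0.0]
force: [0.8, 0.4, -0.3]
opening: 0.0002
```

```bash
python3 -c "
from h import *
st()
c=snap('scene','pics/s4.png')
a=c['frame'];cv2.imwrite('pics/s4c.png',cv2.resize(a[150:250,190:310],None,fx=6,fy=6,interpolation=cv2.INTER_CUBIC))"
```

```text
t 3.8 pq mm [-93.3  44. ] z 24.9 yaw off fence 0.02 tilt [ 0. -0.] F [ 0.8  0.4 -0.3] op 0.0002
```

View pics/s4c.png

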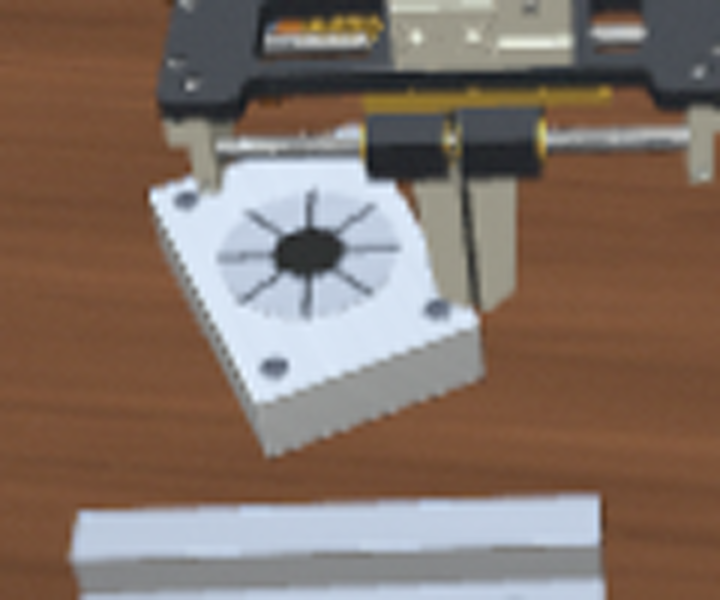

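```bash
python3 - <<'E'
from h import *
s,R=st()
c=snap('scene','pics/s5.png')
a=cv2.resize(c['frame'][150:250,190:310],None,fx=6,fy=6,interpolation=cv2.INTER_CUBIC)
for dx,col in((-7.5,(0,0,255)),(7.5,(0,200,0))):
  for dy in(-17.5,0,17.5):
   for dz in (14,-30):
    X=s["tool_pos"]+R@np.array([dx,dy,dz])/1e3
    u=(w2px(c,X)[0]-[190,150])*6+2.5
    cv2.circle(a,tuple(int(v) for v in u),4,col,-1 if dz>0 else 1)
cv2.imwrite('pics/s5c.png',a)
c=snap('top','pics/t5.png')
cv2.imwrite('pics/t5c.png',cv2.resize(c['frame'][140:260,310:450],None,fx=5,fy=5,interpolation=cv2.INTER_CUBIC))
E
```

```text
t 3.85 pq mm [-94.   44.1] z 24.7 yaw off fence 0.03 tilt [-0.0008 -0.0002] F [ 0.9  0.  -0.8] op 0.0005
```

View pics/s5c.png

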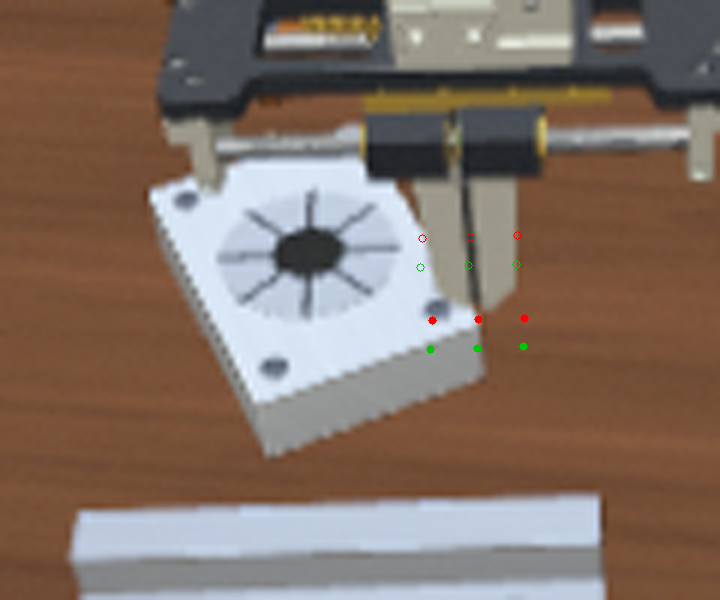

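View pics/t5c.png

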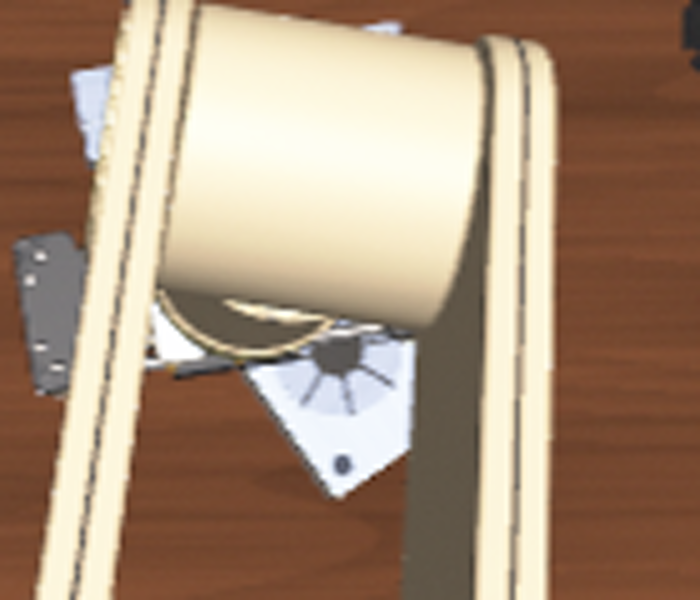

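The block has not moved. The tapered fingertips passed just outside its far-left corner, which is at (475,320) in the crop. I'll back off, shift right, go lower and pull again.

>>> step_arm([
  {"tx": 12, "ty": 0, "tz": 0, "ax": 0, "ay": 0, "az": 0, "grip": 255},
  {"tx": 15, "ty": 0, "tz": 0, "ax": 0, "ay": 0, "az": 0, "grip": 255},
  {"tx": 15, "ty": 0, "tz": 0, "ax": 0, "ay": 0, "az": 0, "grip": 255},
  {"tx": 13, "ty": 0, "tz": 0, "ax": 0, "ay": 0, "az": 0, "grip": 255},
  {"tx": 0, "ty": 6, "tz": 2, "ax": 0, "ay": 0, "az": 0, "grip": 255},
  {"tx": 0, "ty": 7, "tz": 4, "ax": 0, "ay": 0, "az": 0, "grip": 255},
  {"tx": 0, "ty": 0, "tz": 0, "ax": 0, "ay": 0, "az": 0, "grip": 255},
])

```text
t: 4.65
tool_pos: [0.6084, -0.0527, 0.0178]
orientation: [-3.134, -0.221, 0.003]
force: [-0.6, 0.7, 0.2]
opening: 0.0004
```

```bash
python3 - <<'E'
from h import *
s,R=st()
c=snap('scene','pics/s6.png')
a=cv2.resize(c['frame'][150:250,190:310],None,fx=6,fy=6,interpolation=cv2.INTER_CUBIC)
cv2.imwrite('pics/s6c.png',a)
E
```

```text
t 4.65 pq mm [-39.2  30.1] z 17.8 yaw off fence -0.03 tilt [-0.0018 -0.0001] F [-0.6  0.7  0.2] op 0.0004
```

View pics/s6c.png

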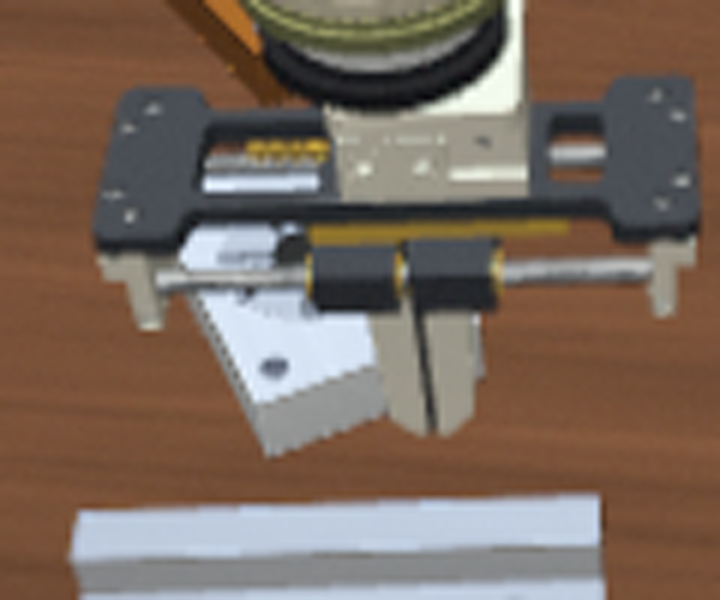

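Now the tapered tips, at (432,435) in the crop, stand in front of the far end face near its left corner. Next I pull toward the robot.

>>> step_arm([
  {"tx": -8, "ty": 0, "tz": 0, "ax": 0, "ay": 0, "az": 0, "grip": 255},
  {"tx": -8, "ty": 0, "tz": 0, "ax": 0, "ay": 0, "az": 0, "grip": 255},
  {"tx": -5, "ty": 0, "tz": 0, "ax": 0, "ay": 0, "az": 0, "grip": 255},
  {"tx": -5, "ty": 0, "tz": 0, "ax": 0, "ay": 0, "az": 0, "grip": 255},
  {"tx": -5, "ty": 0, "tz": 0, "ax": 0, "ay": 0, "az": 0, "grip": 255},
  {"tx": -5, "ty": 0, "tz": 0, "ax": 0, "ay": 0, "az": 0, "grip": 255},
  {"tx": -5, "ty": 0, "tz": 0, "ax": 0, "ay": 0, "az": 0, "grip": 255},
  {"tx": -5, "ty": 0, "tz": 0, "ax": 0, "ay": 0, "az": 0, "grip": 255},
])

```text
t: 5.5
tool_pos: [0.5641, -0.058, 0.0192]
orientation: [-3.134, -0.223, -0.001]
force: [2.5, 2.8, -0.3]
opening: 0.0007
```

```bash
python3 - <<'E'
from h import *
s,R=st()
c=snap('scene','pics/s7.png')
a=cv2.resize(c['frame'][150:250,190:310],None,fx=6,fy=6,interpolation=cv2.INTER_CUBIC)
cv2.imwrite('pics/s7c.png',a)
E
```

```text
t 5.5 pq mm [-83.9  31.2] z 19.2 yaw off fence 0.03 tilt [0.0009 0.    ] F [ 2.5  2.8 -0.3] op 0.0007
```

View pics/s7c.png

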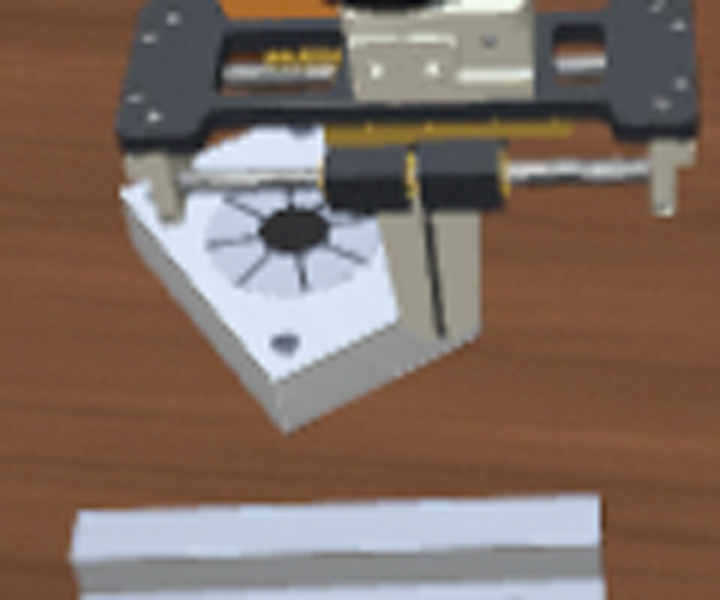

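It turns. The force is under 4 N, so I keep pulling.

>>> step_arm([
  {"tx": -5, "ty": 0, "tz": 0, "ax": 0, "ay": 0, "az": 0, "grip": 255},
  {"tx": -5, "ty": 0, "tz": 0, "ax": 0, "ay": 0, "az": 0, "grip": 255},
  {"tx": -5, "ty": 0, "tz": 0, "ax": 0, "ay": 0, "az": 0, "grip": 255},
  {"tx": -5, "ty": 0, "tz": 0, "ax": 0, "ay": 0, "az": 0, "grip": 255},
])

```text
t: 5.95
tool_pos: [0.5441, -0.0609, 0.0191]
orientation: [3.134, 0.223, 0.001]
force: [3.6, 2.1, 1.8]
opening: 0.0006
```

```bash
python3 - <<'E'
from h import *
s,R=st()
c=snap('scene','pics/s8.png')
a=cv2.resize(c['frame'][150:250,190:310],None,fx=6,fy=6,interpolation=cv2.INTER_CUBIC)
cv2.imwrite('pics/s8c.png',a)
E
```

```text
t 5.95 pq mm [-104.   31.] z 19.1 yaw off fence 0.03 tilt [0.0005 0.    ] F [3.6 2.1 1.8] op 0.0006
```

View pics/s8c.png

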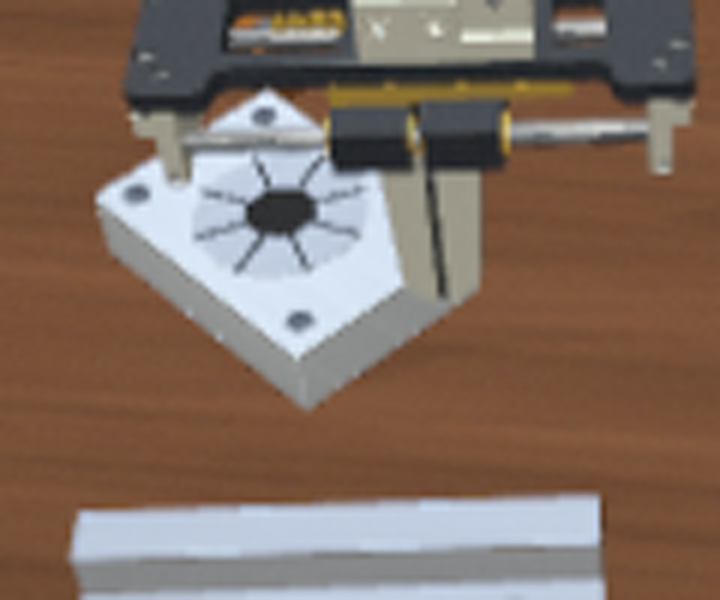

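```bash
cat >> h.py <<'E'
def fit(c,pts,ids,z=.032):
    # ids: body corner (x,y) signs; fit 2D pose
    from scipy.optimize import least_squares
    W=px2w(c,pts,z); Q=pq(W); B=np.array(ids)*[.044,.0625]
    def r(v): 
        C,S=np.cos(v[2]),np.sin(v[2]); return (B@np.array([[C,S],[-S,C]])+v[:2]-Q).ravel()
    best=min((least_squares(r,[-.12,0,a]) for a in np.radians([-90,-60,-30,0,30])),key=lambda o:o.cost)
    v=best.x; print("block p,q mm",(1e3*v[:2]).round(1),"yaw vs fence deg",np.degrees(v[2]).round(2),"res mm",(1e3*r(v)).round(1)); return v
E
python3 - <<'E'
from h import *; import pickle
c=pickle.load(open('scene.pkl','rb'))
f=lambda P:np.array(P)/6.+[190,150]-np.array([.42,.42])
# body: +x long side faces fence at the end, +y = fence left. far-left=(+... ) 
fit(c,f([(298,357),(100,200),(267,88)]),[(1,1),(1,-1),(-1,-1)])
E
```

```text
block p,q mm [-139.5  -30.8] yaw vs fence deg -44.78 res mm [ 0.3  1.6 -1.4 -2.3  1.1  0.7]
```

Block: p=-140, q=-31 mm, yaw -45° to the fence. Next I nudge the near end's right corner along (+p,+q), so I lift, move round and lower.

>>> step_arm([
  {"tx": 8, "ty": 0, "tz": 0, "ax": 0, "ay": 0, "az": 0, "grip": 255},
  {"tx": 5, "ty": 0, "tz": -25, "ax": 0, "ay": 0, "az": 0, "grip": 255},
  {"tx": 0, "ty": 0, "tz": -40, "ax": 0, "ay": 0, "az": 0, "grip": 255},
  {"tx": -15, "ty": 27, "tz": -10, "ax": 0, "ay": 0, "az": 0, "grip": 255},
  {"tx": -17, "ty": 27, "tz": 0, "ax": 0, "ay": 0, "az": 0, "grip": 255},
  {"tx": -17, "ty": 27, "tz": 0, "ax": 0, "ay": 0, "az": 0, "grip": 255},
  {"tx": -17, "ty": 27, "tz": 0, "ax": 0, "ay": 0, "az": 0, "grip": 255},
  {"tx": -17, "ty": 27, "tz": 0, "ax": 0, "ay": 0, "az": 0, "grip": 255},
  {"tx": -16, "ty": 27, "tz": 0, "ax": 0, "ay": 0, "az": 0, "grip": 255},
  {"tx": 0, "ty": 0, "tz": 0, "ax": 0, "ay": 0, "az": 0, "grip": 255},
  {"tx": 0, "ty": 0, "tz": 30, "ax": 0, "ay": 0, "az": 0, "grip": 255},
  {"tx": 0, "ty": 0, "tz": 30, "ax": 0, "ay": 0, "az": 0, "grip": 255},
  {"tx": 0, "ty": 0, "tz": 13, "ax": 0, "ay": 0, "az": 0, "grip": 255},
  {"tx": 0, "ty": 0, "tz": 0, "ax": 0, "ay": 0, "az": 0, "grip": 255},
  {"tx": 0, "ty": 0, "tz": 0, "ax": 0, "ay": 0, "az": 0, "grip": 255},
])

```text
t: 7.5
tool_pos: [0.4824, -0.2333, 0.0215]
orientation: [-3.134, -0.223, 0.0]
force: [0.0, 0.3, 0.7]
opening: 0.0002
```

```bash
python3 - <<'E'
from h import *
togo(-.190,-.131,.019)
c=snap('scene','pics/s9.png')
a=cv2.resize(c['frame'][130:250,180:310],None,fx=5,fy=5,interpolation=cv2.INTER_CUBIC)
cv2.imwrite('pics/s9c.png',a)
E
```

```text
t 7.5 pq mm [-189.5 -130.9] z 21.5 yaw off fence 0.05 tilt [-0.0002 -0.0001] F [0.  0.3 0.7] op 0.0002
tool mm [-0.5  0.1  2.5]
```

View pics/s9c.png

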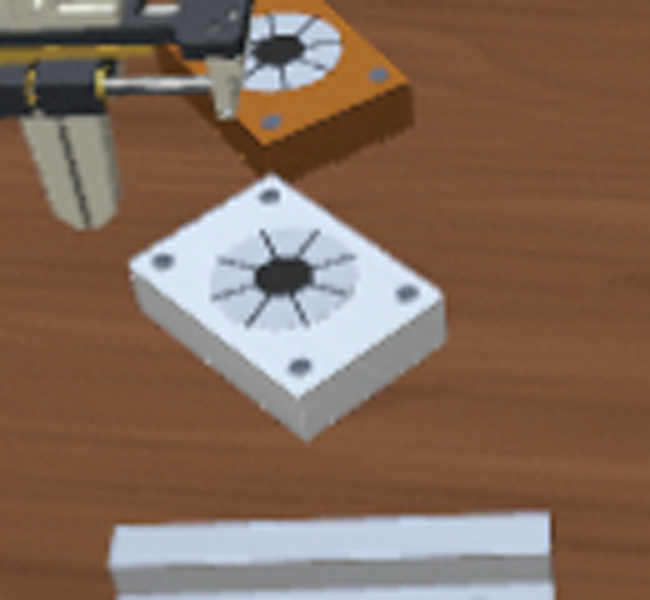

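>>> step_arm([
  {"tx": 5, "ty": -5, "tz": 2, "ax": 0, "ay": 0, "az": 0, "grip": 255},
  {"tx": 5, "ty": -5, "tz": 0, "ax": 0, "ay": 0, "az": 0, "grip": 255},
  {"tx": 4, "ty": -4, "tz": 0, "ax": 0, "ay": 0, "az": 0, "grip": 255},
  {"tx": 4, "ty": -4, "tz": 0, "ax": 0, "ay": 0, "az": 0, "grip": 255},
  {"tx": 4, "ty": -4, "tz": 0, "ax": 0, "ay": 0, "az": 0, "grip": 255},
  {"tx": 4, "ty": -4, "tz": 0, "ax": 0, "ay": 0, "az": 0, "grip": 255},
  {"tx": 4, "ty": -4, "tz": 0, "ax": 0, "ay": 0, "az": 0, "grip": 255},
  {"tx": 4, "ty": -4, "tz": 0, "ax": 0, "ay": 0, "az": 0, "grip": 255},
])

```text
t: 8.35
tool_pos: [0.5112, -0.1956, 0.0192]
orientation: [3.132, 0.222, 0.0]
force: [-1.5, -5.3, 0.4]
opening: 0.0005
```

```bash
python3 - <<'E'
from h import *; import pickle
c=pickle.load(open('scene.pkl','rb'))
f=lambda P:np.array(P)/5.+[180,130]-np.array([.4,.4])
fit(c,f([(302,397),(131,265),(271,175),(443,295)]),[(1,1),(1,-1),(-1,-1),(-1,1)])
st()
c=snap('scene','pics/s10.png')
a=cv2.resize(c['frame'][130:250,180:310],None,fx=5,fy=5,interpolation=cv2.INTER_CUBIC)
cv2.imwrite('pics/s10c.png',a)
E
```

```text
block p,q mm [-139.5  -31.4] yaw vs fence deg -44.6 res mm [ 0.4 -0.5  0.  -1.8 -0.1  0.4 -0.4  1.8]
t 8.35 pq mm [-155.6  -97.6] z 19.2 yaw off fence 0.01 tilt [0.0001 0.0016] F [-1.5 -5.3  0.4] op 0.0005
```

View pics/s10c.png

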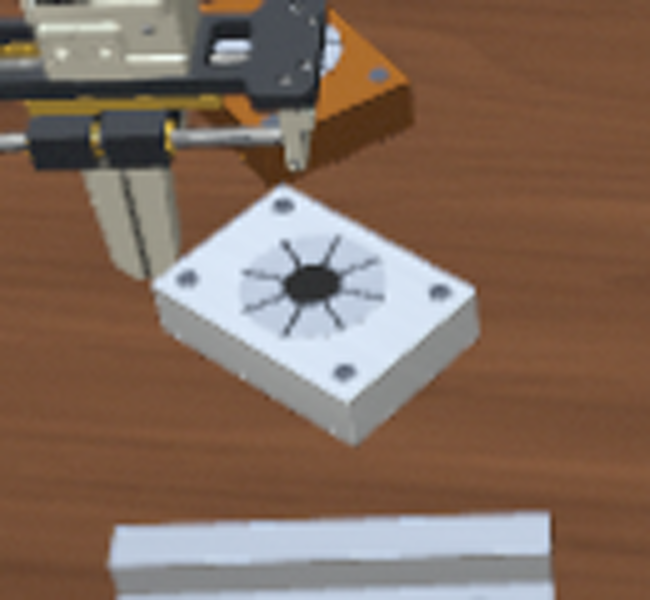

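>>> step_arm([
  {"tx": 2, "ty": -5, "tz": 0, "ax": 0, "ay": 0, "az": 0, "grip": 255},
  {"tx": 2, "ty": -5, "tz": 0, "ax": 0, "ay": 0, "az": 0, "grip": 255},
  {"tx": 2, "ty": -5, "tz": 0, "ax": 0, "ay": 0, "az": 0, "grip": 255},
  {"tx": 2, "ty": -5, "tz": 0, "ax": 0, "ay": 0, "az": 0, "grip": 255},
])

```text
t: 8.8
tool_pos: [0.5165, -0.1749, 0.0194]
orientation: [3.132, 0.222, 0.001]
force: [-0.6, -6.1, 1.6]
opening: 0.0002
```

```bash
python3 - <<'E'
from h import *; import pickle
c=pickle.load(open('scene.pkl','rb'))
f=lambda P:np.array(P)/5.+[180,130]-np.array([.4,.4])
fit(c,f([(352,404),(154,289),(282,184),(478,293)]),[(1,1),(1,-1),(-1,-1),(-1,1)])
st()
c=snap('scene','pics/s11.png')
a=cv2.resize(c['frame'][130:250,180:310],None,fx=5,fy=5,interpolation=cv2.INTER_CUBIC)
cv2.imwrite('pics/s11c.png',a)
E
```

```text
block p,q mm [-132.5  -17. ] yaw vs fence deg -38.22 res mm [ 0.5  0.  -1.2 -1.5  1.8  0.5 -1.1  1. ]
t 8.8 pq mm [-147.5  -77.9] z 19.4 yaw off fence 0.01 tilt [0.0008 0.0019] F [-0.6 -6.1  1.6] op 0.0002
```

View pics/s11c.png

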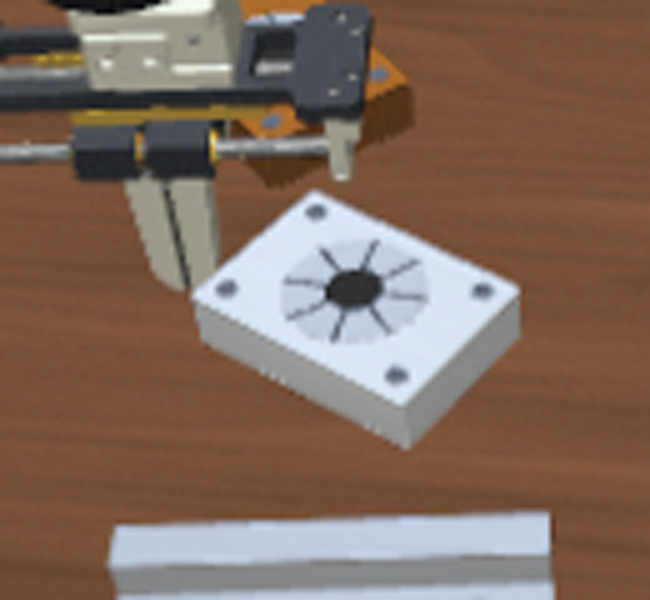

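```bash
python3 - <<'E'
from h import *; import pickle
c=pickle.load(open('scene.pkl','rb'))
f=lambda P:np.array(P)/5.+[180,130]-np.array([.4,.4])
v=fit(c,f([(406,404),(193,297),(316,191),(519,293)]),[(1,1),(1,-1),(-1,-1),(-1,1)])
C,S=np.cos(v[2]),np.sin(v[2]);Rm=np.array([[C,-S],[S,C]])
for b in[(-.044,-.05),(-.044,-.0625),(-.044,.0625)]: print(b,(1e3*(Rm@b+v[:2])).round(1))
st(); print("orange pq",pq(px2w(c,[(180+262/5,130+145/5)],.032)).round(3))
E
```

```text
block p,q mm [-129.2    2.6] yaw vs fence deg -35.77 res mm [ 2.  -0.8 -0.6 -0.8  0.3 -0.2 -1.7  1.8]
(-0.044, -0.05) [-194.1  -12.3]
(-0.044, -0.0625) [-201.4  -22.4]
(-0.044, 0.0625) [-128.4   79. ]
t 8.85 pq mm [-147.2  -77.1] z 19.4 yaw off fence 0.02 tilt [0.0009 0.0013] F [ 0.5 -3.5  0.8] op 0.0006
orange pq [[-0.236 -0.051]]
```

Block: p=-129, q=+3, yaw -36°. Next I push the near-left corner along +p.

>>> step_arm([
  {"tx": -3, "ty": 10, "tz": 0, "ax": 0, "ay": 0, "az": 0, "grip": 255},
  {"tx": -3, "ty": 5, "tz": -25, "ax": 0, "ay": 0, "az": 0, "grip": 255},
  {"tx": 0, "ty": 0, "tz": -40, "ax": 0, "ay": 0, "az": 0, "grip": 255},
  {"tx": -15, "ty": -17, "tz": -10, "ax": 0, "ay": 0, "az": 0, "grip": 255},
  {"tx": -18, "ty": -22, "tz": 0, "ax": 0, "ay": 0, "az": 0, "grip": 255},
  {"tx": -18, "ty": -22, "tz": 0, "ax": 0, "ay": 0, "az": 0, "grip": 255},
  {"tx": -18, "ty": -21, "tz": 0, "ax": 0, "ay": 0, "az": 0, "grip": 255},
  {"tx": 0, "ty": 0, "tz": 0, "ax": 0, "ay": 0, "az": 0, "grip": 255},
  {"tx": 0, "ty": 0, "tz": 0, "ax": 0, "ay": 0, "az": 0, "grip": 255},
  {"tx": 0, "ty": 0, "tz": 30, "ax": 0, "ay": 0, "az": 0, "grip": 255},
  {"tx": 0, "ty": 0, "tz": 30, "ax": 0, "ay": 0, "az": 0, "grip": 255},
  {"tx": 0, "ty": 0, "tz": 15, "ax": 0, "ay": 0, "az": 0, "grip": 255},
  {"tx": 0, "ty": 0, "tz": 0, "ax": 0, "ay": 0, "az": 0, "grip": 255},
  {"tx": 0, "ty": 0, "tz": 0, "ax": 0, "ay": 0, "az": 0, "grip": 255},
])

```text
t: 10.25
tool_pos: [0.4328, -0.119, 0.0193]
orientation: [-3.134, -0.222, 0.0]
force: [-0.7, -0.3, -0.8]
opening: 0.0008
```

```bash
python3 - <<'E'
from h import *
togo(-.222,-.010,.019)
c=snap('scene','pics/s12.png')
a=cv2.resize(c['frame'][130:250,180:310],None,fx=5,fy=5,interpolation=cv2.INTER_CUBIC)
cv2.imwrite('pics/s12c.png',a)
E
```

```text
t 10.25 pq mm [-222.5  -10.7] z 19.3 yaw off fence -0.01 tilt [-0.0002 -0.0002] F [-0.7 -0.3 -0.8] op 0.0008
tool mm [ 0.5 -0.7  0.3]
```

View pics/s12c.png

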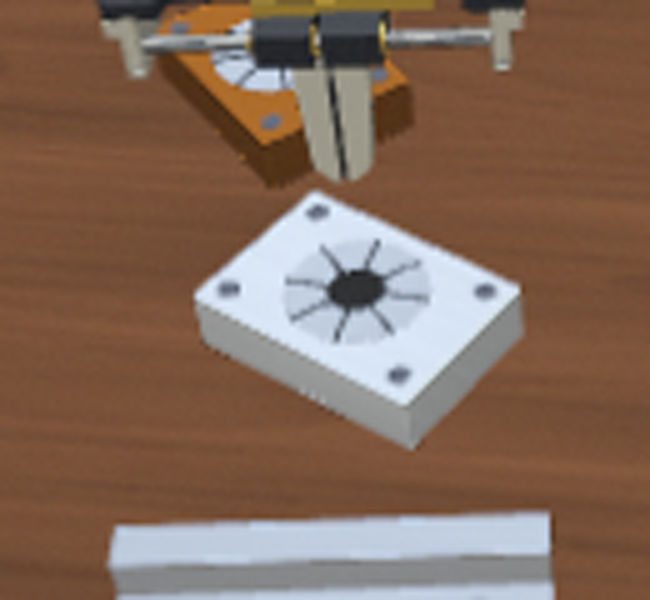

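The fingers, tip at (342,178), stand behind the near-left corner at (316,191). Next I push.

>>> step_arm([
  {"tx": 6, "ty": 0, "tz": 0, "ax": 0, "ay": 0, "az": 0, "grip": 255},
  {"tx": 5, "ty": 1, "tz": 0, "ax": 0, "ay": 0, "az": 0, "grip": 255},
  {"tx": 5, "ty": 1, "tz": 0, "ax": 0, "ay": 0, "az": 0, "grip": 255},
  {"tx": 5, "ty": 0, "tz": 0, "ax": 0, "ay": 0, "az": 0, "grip": 255},
  {"tx": 5, "ty": 0, "tz": 0, "ax": 0, "ay": 0, "az": 0, "grip": 255},
  {"tx": 5, "ty": 0, "tz": 0, "ax": 0, "ay": 0, "az": 0, "grip": 255},
  {"tx": 5, "ty": 0, "tz": 0, "ax": 0, "ay": 0, "az": 0, "grip": 255},
  {"tx": 5, "ty": 0, "tz": 0, "ax": 0, "ay": 0, "az": 0, "grip": 255},
  {"tx": 5, "ty": 0, "tz": 0, "ax": 0, "ay": 0, "az": 0, "grip": 255},
])

```text
t: 11.2
tool_pos: [0.4772, -0.1146, 0.0192]
orientation: [3.133, 0.223, -0.005]
force: [-9.7, -3.5, 7.5]
opening: 0.0003
```

```bash
python3 - <<'E'
from h import *
st()
c=snap('scene','pics/s13.png')
a=cv2.resize(c['frame'][130:250,180:310],None,fx=5,fy=5,interpolation=cv2.INTER_CUBIC)
cv2.imwrite('pics/s13c.png',a)
E
```

```text
t 11.2 pq mm [-177.9  -12.7] z 19.2 yaw off fence 0.03 tilt [-0.0032  0.0008] F [-9.7 -3.5  7.5] op 0.0003
```

View pics/s13c.png

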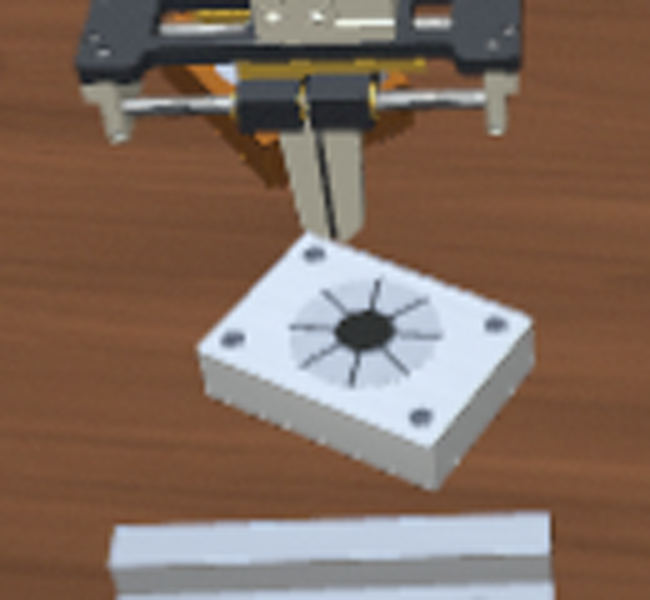

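```bash
python3 - <<'E'
from h import *; import pickle
c=pickle.load(open('scene.pkl','rb'))
f=lambda P:np.array(P)/5.+[180,130]-np.array([.4,.4])
v=fit(c,f([(435,445),(198,350),(310,235),(531,319)]),[(1,1),(1,-1),(-1,-1),(-1,1)])
C,S=np.cos(v[2]),np.sin(v[2]);Rm=np.array([[C,-S],[S,C]])
for b in[(.044,.0625),(.044,-.0625),(-.044,-.0625),(-.044,.0625)]: print(b,(1e3*(Rm@b+v[:2])).round(1))
E
```

```text
block p,q mm [-102.3    8.9] yaw vs fence deg -29.53 res mm [ 1.5 -0.2  0.3 -0.7 -1.5 -1.3 -0.3  2.2]
(0.044, 0.0625) [-33.2  41.6]
(0.044, -0.0625) [-94.8 -67.2]
(-0.044, -0.0625) [-171.4  -23.8]
(-0.044, 0.0625) [-109.8   85. ]
```

Block: p=-102, q=+9, yaw -30°. That push had too little lever. Next I pull the long side's left end back from the gap by the fence, with about 10 mm clearance to each side.

>>> step_arm([
  {"tx": -8, "ty": 0, "tz": 0, "ax": 0, "ay": 0, "az": 0, "grip": 255},
  {"tx": 0, "ty": 0, "tz": -35, "ax": 0, "ay": 0, "az": 0, "grip": 255},
  {"tx": 0, "ty": 0, "tz": -40, "ax": 0, "ay": 0, "az": 0, "grip": 255},
  {"tx": 40, "ty": -10, "tz": 0, "ax": 0, "ay": 0, "az": 0, "grip": 255},
  {"tx": 40, "ty": -10, "tz": 0, "ax": 0, "ay": 0, "az": 0, "grip": 255},
  {"tx": 40, "ty": -10, "tz": 0, "ax": 0, "ay": 0, "az": 0, "grip": 255},
  {"tx": 40, "ty": -11, "tz": 0, "ax": 0, "ay": 0, "az": 0, "grip": 255},
  {"tx": 8, "ty": 0, "tz": 0, "ax": 0, "ay": 0, "az": 0, "grip": 255},
  {"tx": 0, "ty": 0, "tz": 0, "ax": 0, "ay": 0, "az": 0, "grip": 255},
  {"tx": 0, "ty": 0, "tz": 0, "ax": 0, "ay": 0, "az": 0, "grip": 255},
  {"tx": 0, "ty": 0, "tz": 20, "ax": 0, "ay": 0, "az": 0, "grip": 255},
  {"tx": 0, "ty": 0, "tz": 0, "ax": 0, "ay": 0, "az": 0, "grip": 255},
])

```text
t: 12.45
tool_pos: [0.6277, -0.051, 0.0716]
orientation: [-3.133, -0.221, 0.007]
force: [-0.7, -0.3, -0.9]
opening: 0.0007
```

```bash
python3 - <<'E'
from h import *
togo(-.018,.028,.019)
c=snap('scene','pics/s14.png')
a=cv2.resize(c['frame'][130:250,180:310],None,fx=5,fy=5,interpolation=cv2.INTER_CUBIC)
cv2.imwrite('pics/s14c.png',a)
E
```

```text
t 12.45 pq mm [-19.9  29.1] z 71.6 yaw off fence -0.03 tilt [-0.0042 -0.0012] F [-0.7 -0.3 -0.9] op 0.0007
tool mm [ 2.1  1.1 52.6]
```

View pics/s14c.png

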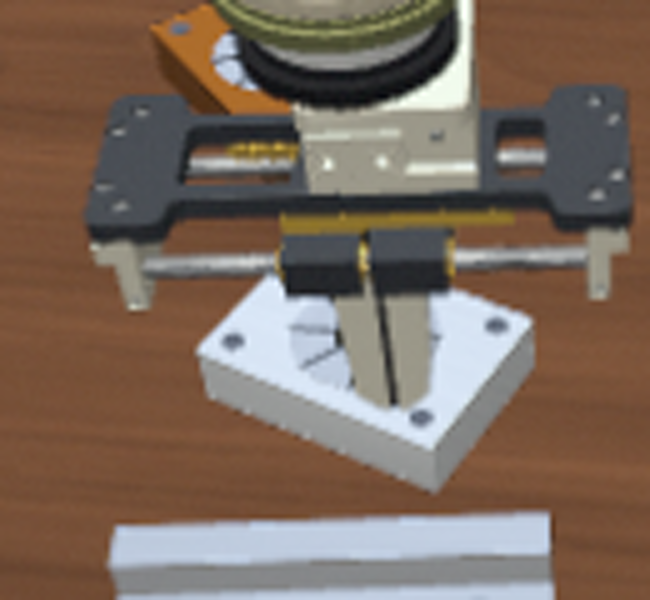

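>>> step_arm([
  {"tx": 1, "ty": -4, "tz": 20, "ax": 0, "ay": 0, "az": 0, "grip": 255},
  {"tx": 0, "ty": 0, "tz": 18, "ax": 0, "ay": 0, "az": 0, "grip": 255},
  {"tx": 0, "ty": 0, "tz": 15, "ax": 0, "ay": 0, "az": 0, "grip": 255},
  {"tx": 0, "ty": 0, "tz": 0, "ax": 0, "ay": 0, "az": 0, "grip": 255},
  {"tx": 0, "ty": 0, "tz": 0, "ax": 0, "ay": 0, "az": 0, "grip": 255},
])

```text
t: 13.0
tool_pos: [0.6309, -0.0467, 0.0214]
orientation: [-3.134, -0.222, 0.0]
force: [-0.1, -0.4, 0.5]
opening: 0.0004
```

```bash
python3 - <<'E'
from h import *
togo(-.018,.032,.019)
c=snap('scene','pics/s15.png')
a=cv2.resize(c['frame'][130:250,180:310],None,fx=5,fy=5,interpolation=cv2.INTER_CUBIC)
cv2.imwrite('pics/s15c.png',a)
E
```

```text
t 13.0 pq mm [-16.1  32.9] z 21.4 yaw off fence 0.01 tilt [-0.0002 -0.    ] F [-0.1 -0.4  0.5] op 0.0004
tool mm [-1.9  0.9  2.4]
```

View pics/s15c.png

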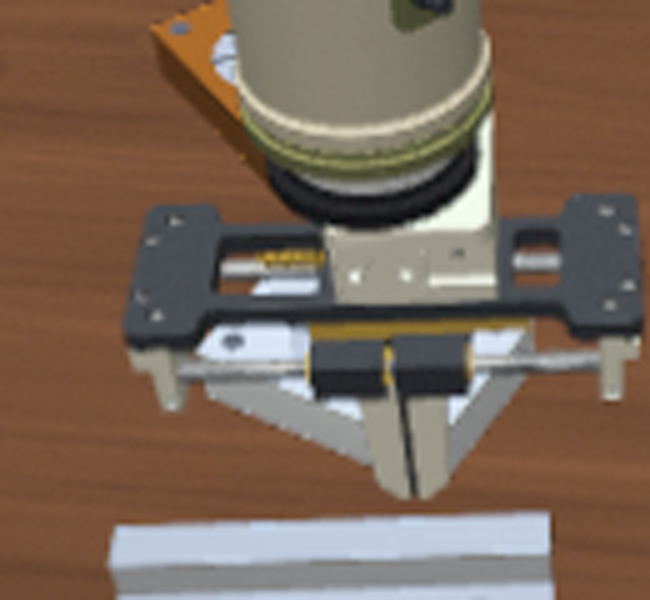

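The fingers are in the gap. Next I pull back.

>>> step_arm([
  {"tx": -6, "ty": 0, "tz": 2, "ax": 0, "ay": 0, "az": 0, "grip": 255},
  {"tx": -5, "ty": 0, "tz": 0, "ax": 0, "ay": 0, "az": 0, "grip": 255},
  {"tx": -5, "ty": 0, "tz": 0, "ax": 0, "ay": 0, "az": 0, "grip": 255},
  {"tx": -5, "ty": 0, "tz": 0, "ax": 0, "ay": 0, "az": 0, "grip": 255},
  {"tx": -5, "ty": 0, "tz": 0, "ax": 0, "ay": 0, "az": 0, "grip": 255},
  {"tx": -5, "ty": 0, "tz": 0, "ax": 0, "ay": 0, "az": 0, "grip": 255},
  {"tx": -5, "ty": 0, "tz": 0, "ax": 0, "ay": 0, "az": 0, "grip": 255},
])

```text
t: 13.75
tool_pos: [0.5959, -0.0513, 0.0197]
orientation: [-3.134, -0.223, -0.003]
force: [5.2, 3.2, -0.4]
opening: 0.0007
```

```bash
python3 - <<'E'
from h import *
st()
c=snap('scene','pics/s16.png')
a=cv2.resize(c['frame'][130:250,180:310],None,fx=5,fy=5,interpolation=cv2.INTER_CUBIC)
cv2.imwrite('pics/s16c.png',a)
E
```

```text
t 13.75 pq mm [-51.4  33.3] z 19.7 yaw off fence 0.03 tilt [0.0021 0.    ] F [ 5.2  3.2 -0.4] op 0.0007
```

View pics/s16c.png

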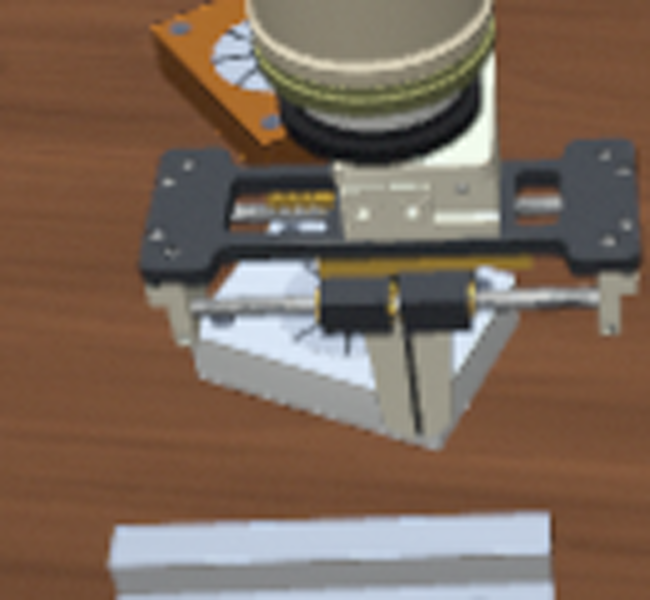

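>>> step_arm([
  {"tx": -5, "ty": 0, "tz": 0, "ax": 0, "ay": 0, "az": 0, "grip": 255},
  {"tx": -5, "ty": 0, "tz": 0, "ax": 0, "ay": 0, "az": 0, "grip": 255},
  {"tx": -5, "ty": 0, "tz": 0, "ax": 0, "ay": 0, "az": 0, "grip": 255},
  {"tx": -5, "ty": 0, "tz": 0, "ax": 0, "ay": 0, "az": 0, "grip": 255},
  {"tx": -3, "ty": 0, "tz": 0, "ax": 0, "ay": 0, "az": 0, "grip": 255},
])

```text
t: 14.3
tool_pos: [0.573, -0.0546, 0.0195]
orientation: [-3.133, -0.222, -0.002]
force: [4.4, 3.2, 1.3]
opening: 0.0005
```

```bash
python3 - <<'E'
from h import *
st()
c=snap('scene','pics/s17.png')
a=cv2.resize(c['frame'][130:250,180:310],None,fx=5,fy=5,interpolation=cv2.INTER_CUBIC)
cv2.imwrite('pics/s17c.png',a)
E
```

```text
t 14.3 pq mm [-74.6  33.2] z 19.5 yaw off fence 0.02 tilt [ 0.0015 -0.0001] F [4.4 3.2 1.3] op 0.0005
```

View pics/s17c.png

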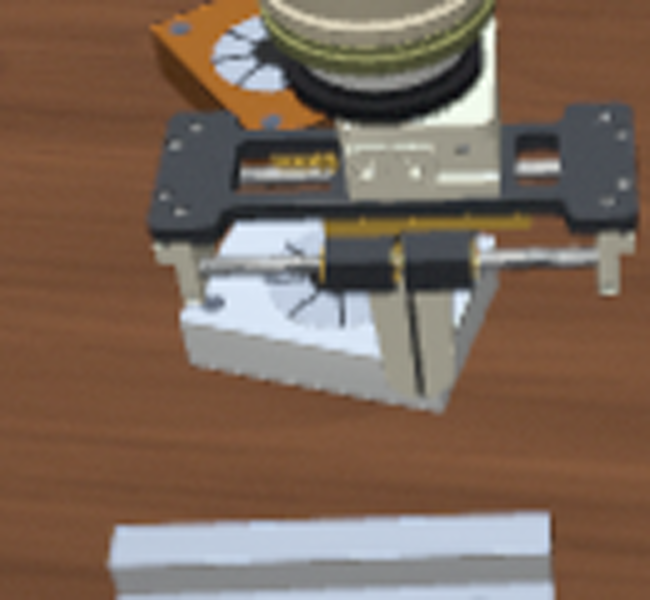

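```bash
python3 - <<'E'
from h import *; import pickle
c=pickle.load(open('scene.pkl','rb'))
f=lambda P:np.array(P)/5.+[180,130]-np.array([.4,.4])
fit(c,f([(443,411),(192,367)]),[(1,1),(1,-1)],0.)
E
```

```text
block p,q mm [-141.9   -6.4] yaw vs fence deg -15.11 res mm [ 0.3  1.1 -0.3 -1.1]
```

>>> step_arm([
  {"tx": -5, "ty": 0, "tz": 0, "ax": 0, "ay": 0, "az": 0, "grip": 255},
  {"tx": -5, "ty": 0, "tz": 0, "ax": 0, "ay": 0, "az": 0, "grip": 255},
  {"tx": -5, "ty": 0, "tz": 0, "ax": 0, "ay": 0, "az": 0, "grip": 255},
  {"tx": -5, "ty": 0, "tz": 0, "ax": 0, "ay": 0, "az": 0, "grip": 255},
])

```text
t: 14.75
tool_pos: [0.5534, -0.0574, 0.0195]
orientation: [-3.133, -0.223, -0.002]
force: [4.6, 3.7, 0.8]
opening: 0.0003
```

```bash
python3 - <<'E'
from h import *
st()
c=snap('scene','pics/s18.png')
a=cv2.resize(c['frame'][130:250,180:310],None,fx=5,fy=5,interpolation=cv2.INTER_CUBIC)
cv2.imwrite('pics/s18c.png',a)
E
```

```text
t 14.75 pq mm [-94.4  33.2] z 19.5 yaw off fence 0.03 tilt [ 0.0015 -0.0001] F [4.6 3.7 0.8] op 0.0003
```

View pics/s18c.png

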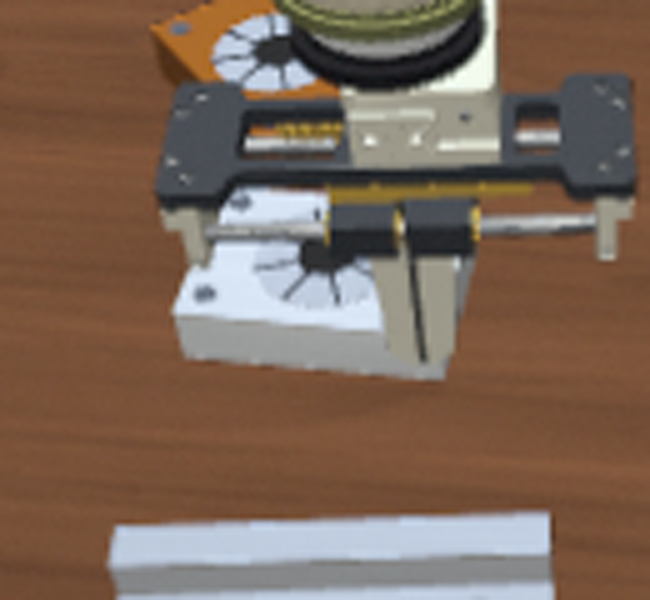

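```bash
python3 - <<'E'
from h import *; import pickle
c=pickle.load(open('scene.pkl','rb'))
f=lambda P:np.array(P)/5.+[180,130]-np.array([.4,.4])
fit(c,f([(443,380),(185,358)]),[(1,1),(1,-1)],0.)
E
```

```text
block p,q mm [-155.7  -13.6] yaw vs fence deg -8.63 res mm [ 0.1  0.9 -0.1 -0.9]
```

>>> step_arm([
  {"tx": -5, "ty": 0, "tz": 0, "ax": 0, "ay": 0, "az": 0, "grip": 255},
  {"tx": -3, "ty": 0, "tz": 0, "ax": 0, "ay": 0, "az": 0, "grip": 255},
  {"tx": 6, "ty": 0, "tz": 0, "ax": 0, "ay": 0, "az": 0, "grip": 255},
  {"tx": 8, "ty": 0, "tz": 0, "ax": 0, "ay": 0, "az": 0, "grip": 255},
  {"tx": 0, "ty": 0, "tz": -35, "ax": 0, "ay": 0, "az": 0, "grip": 255},
  {"tx": 0, "ty": 0, "tz": -40, "ax": 0, "ay": 0, "az": 0, "grip": 255},
  {"tx": -40, "ty": 9, "tz": 0, "ax": 0, "ay": 0, "az": 0, "grip": 130},
  {"tx": -40, "ty": 9, "tz": 0, "ax": 0, "ay": 0, "az": 0, "grip": 130},
  {"tx": -40, "ty": 9, "tz": 0, "ax": 0, "ay": 0, "az": 0, "grip": 130},
  {"tx": -20, "ty": 9, "tz": 0, "ax": 0, "ay": 0, "az": 0, "grip": 130},
  {"tx": 0, "ty": 0, "tz": 0, "ax": 0, "ay": 0, "az": 0, "grip": 130},
  {"tx": 0, "ty": 0, "tz": 0, "ax": 0, "ay": 0, "az": 0, "grip": 130},
])

```text
t: 16.0
tool_pos: [0.4258, -0.1126, 0.0942]
orientation: [3.134, 0.221, 0.001]
force: [0.5, -0.5, 0.6]
opening: 0.043
```

```bash
python3 - <<'E'
from h import *
st()
c=snap('scene','pics/s19.png')
a=cv2.resize(c['frame'][110:250,170:330],None,fx=4,fy=4,interpolation=cv2.INTER_CUBIC)
cv2.imwrite('pics/s19c.png',a)
c=snap('top','pics/t19.png')
a=cv2.resize(c['frame'][130:290,310:470],None,fx=4,fy=4,interpolation=cv2.INTER_CUBIC)
cv2.imwrite('pics/t19c.png',a)
E
```

```text
t 16.0 pq mm [-228.4   -3.4] z 94.2 yaw off fence -0.04 tilt [0.0004 0.0003] F [ 0.5 -0.5  0.6] op 0.043
```

View pics/s19c.png

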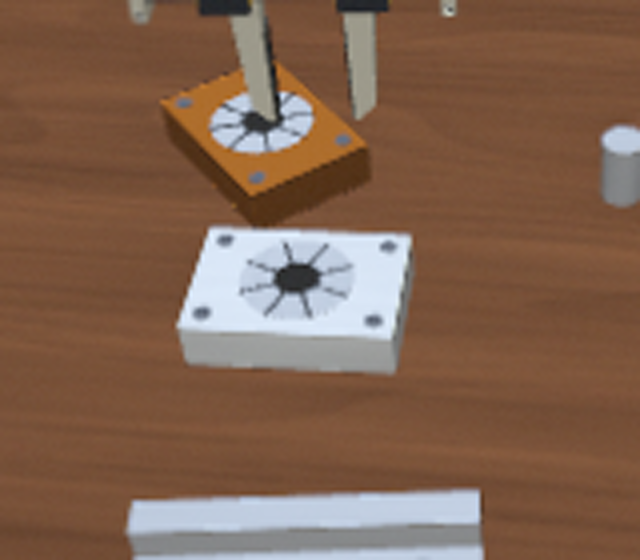

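View pics/t19c.png

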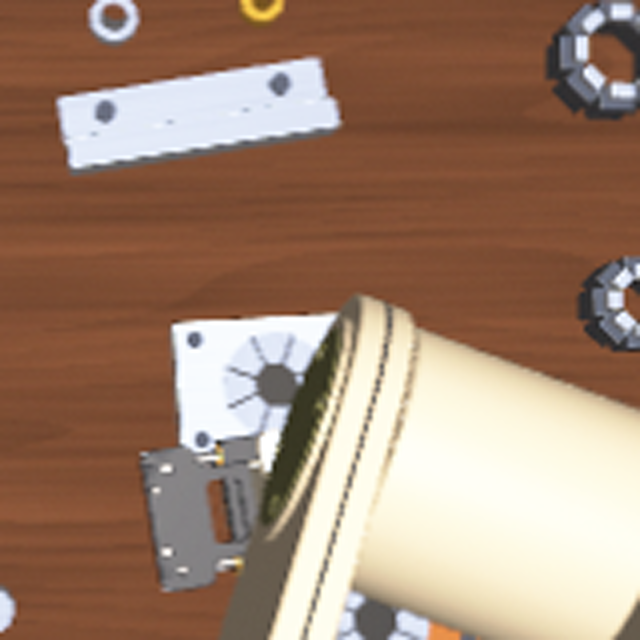

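```bash
python3 - <<'E'
from h import *; import pickle
c=pickle.load(open('scene.pkl','rb'))
f=lambda P:np.array(P)/4.+[170,110]-.375
v=fit(c,f([(396,333),(178,329),(209,228),(411,236)]),[(1,1),(1,-1),(-1,-1),(-1,1)])
C,S=np.cos(v[2]),np.sin(v[2]);Rm=np.array([[C,-S],[S,C]])
for b in[(.044,.0625),(.044,-.0625),(-.044,-.0625),(-.044,.0625)]: print(b,(1e3*(Rm@b+v[:2])).round(1))
print("orange",1e3*pq(px2w(c,f([(162,101),(252,192),(369,150)]),.032)).round(3), 1e3*pq(px2w(c,f([(255,228)]),0)).round(3))
g=px2w(c,f([(131,503),(479,491)]),.028);print(1e3*pq(g).round(4))
E
```

```text
block p,q mm [-159.2  -15.4] yaw vs fence deg -4.54 res mm [ 2.1 -0.2 -0.   0.1  0.  -0.2 -2.1  0.3]
(0.044, 0.0625) [-110.4   43.4]
(0.044, -0.0625) [-120.3  -81.2]
(-0.044, -0.0625) [-208.   -74.2]
(-0.044, 0.0625) [-198.2   50.4]
orange [[-341. -122.]
 [-242.  -51.]
 [-282.   21.]] [[-244.  -54.]]
[[  3.3 -89.9]
 [  1.5  90. ]]
```

Yaw is -4.5° with the block well clear (p=-159, q=-15), so the squaring stage should be met. Now I lower the two spread fingers behind the near long side and push straight up.

>>> step_arm([
  {"tx": 3, "ty": 2, "tz": 25, "ax": 0, "ay": 0, "az": 0, "grip": 130},
  {"tx": 3, "ty": 2, "tz": 25, "ax": 0, "ay": 0, "az": 0, "grip": 130},
  {"tx": 0, "ty": 0, "tz": 24, "ax": 0, "ay": 0, "az": 0, "grip": 130},
  {"tx": 0, "ty": 0, "tz": 0, "ax": 0, "ay": 0, "az": 0, "grip": 130},
  {"tx": 0, "ty": 0, "tz": 0, "ax": 0, "ay": 0, "az": 0, "grip": 130},
])

```text
t: 16.6
tool_pos: [0.4319, -0.1148, 0.0199]
orientation: [-3.133, -0.224, 0.002]
force: [-0.9, -0.1, 0.3]
opening: 0.0456
```

```bash
python3 - <<'E'
from h import *
st()
c=snap('scene','pics/s20.png')
a=cv2.resize(c['frame'][110:250,170:330],None,fx=4,fy=4,interpolation=cv2.INTER_CUBIC)
cv2.imwrite('pics/s20c.png',a)
E
```

```text
t 16.6 pq mm [-222.7   -6.5] z 19.9 yaw off fence 0.07 tilt [-0.0014 -0.0008] F [-0.9 -0.1  0.3] op 0.0456
```

View pics/s20c.png

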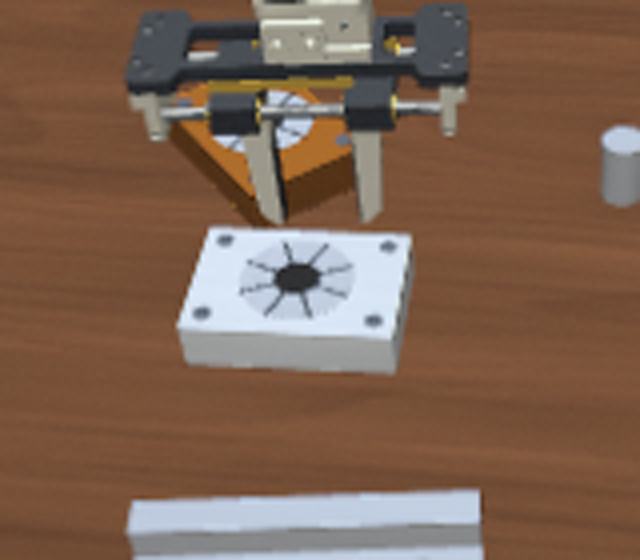

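Fingers at (275,220) and (370,220), clear of both blocks. Next I push straight up.

>>> step_arm([
  {"tx": 5, "ty": 0, "tz": 0, "ax": 0, "ay": 0, "az": 0, "grip": 130},
  {"tx": 5, "ty": 0, "tz": 0, "ax": 0, "ay": 0, "az": 0, "grip": 130},
  {"tx": 5, "ty": 0, "tz": 0, "ax": 0, "ay": 0, "az": 0, "grip": 130},
  {"tx": 6, "ty": 0, "tz": 0, "ax": 0, "ay": 0, "az": 0, "grip": 130},
  {"tx": 6, "ty": 0, "tz": 0, "ax": 0, "ay": 0, "az": 0, "grip": 130},
  {"tx": 6, "ty": 0, "tz": 0, "ax": 0, "ay": 0, "az": 0, "grip": 130},
  {"tx": 6, "ty": 0, "tz": 0, "ax": 0, "ay": 0, "az": 0, "grip": 130},
  {"tx": 6, "ty": 0, "tz": 0, "ax": 0, "ay": 0, "az": 0, "grip": 130},
  {"tx": 6, "ty": 0, "tz": 0, "ax": 0, "ay": 0, "az": 0, "grip": 130},
  {"tx": 6, "ty": 0, "tz": 0, "ax": 0, "ay": 0, "az": 0, "grip": 130},
  {"tx": 6, "ty": 0, "tz": 0, "ax": 0, "ay": 0, "az": 0, "grip": 130},
  {"tx": 6, "ty": 0, "tz": 0, "ax": 0, "ay": 0, "az": 0, "grip": 130},
  {"tx": 6, "ty": 0, "tz": 0, "ax": 0, "ay": 0, "az": 0, "grip": 130},
  {"tx": 6, "ty": 0, "tz": 0, "ax": 0, "ay": 0, "az": 0, "grip": 130},
])

```text
t: 18.05
tool_pos: [0.5117, -0.1048, 0.0215]
orientation: [3.132, 0.223, -0.003]
force: [-13.8, -3.0, 16.1]
opening: 0.0455
```

```bash
python3 - <<'E'
from h import *
st()
c=snap('scene','pics/s21.png')
a=cv2.resize(c['frame'][130:250,180:310],None,fx=5,fy=5,interpolation=cv2.INTER_CUBIC)
cv2.imwrite('pics/s21c.png',a)
E
```

```text
t 18.05 pq mm [-142.4   -7.8] z 21.5 yaw off fence 0.03 tilt [-0.0023  0.0012] F [-13.8  -3.   16.1] op 0.0455
```

View pics/s21c.png

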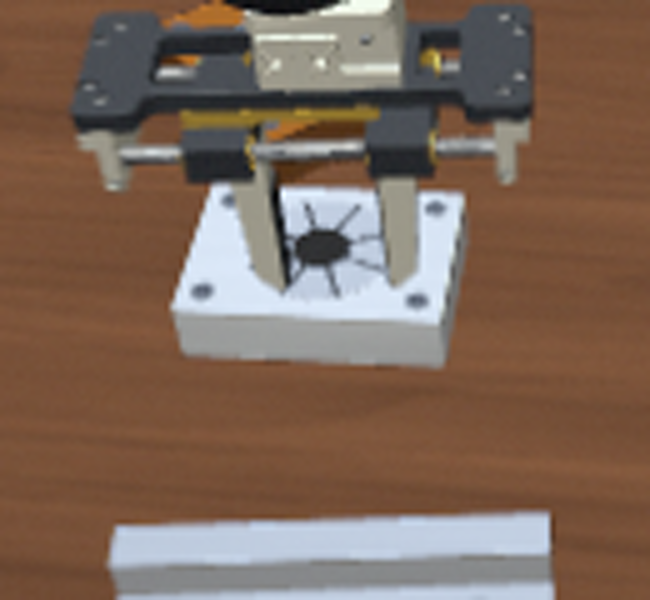

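```bash
python3 - <<'E'
from h import *; import pickle
c=pickle.load(open('scene.pkl','rb'))
f=lambda P:np.array(P)/5.+[180,130]-.4
v=fit(c,f([(445,325),(172,308),(214,184),(467,194)]),[(1,1),(1,-1),(-1,-1),(-1,1)])
for z in (0,.006,.02,.032,.04): print(z,(1e3*pq(px2w(c,f([(278,290),(400,288)]),z))).round(1))
f4=lambda P:np.array(P)/4.+[170,110]-.375
for z in (0,.006,.02,.032): print("s20",z,(1e3*pq(px2w(c,f4([(278,220),(370,221)]),z))).round(1))
s,R=st()
E
```

```text
block p,q mm [-158.8  -14.8] yaw vs fence deg -6.0 res mm [-1.5 -1.1  0.9  0.2 -0.2  0.4  0.8  0.4]
0 [[-166.   -41.6]
 [-165.2   17.8]]
0.006 [[-159.7  -40.2]
 [-159.    18.6]]
0.02 [[-145.1  -37. ]
 [-144.4   20.5]]
0.032 [[-132.6  -34.2]
 [-131.9   22.2]]
0.04 [[-124.3  -32.4]
 [-123.6   23.3]]
s20 0 [[-251.7  -39.6]
 [-248.5   20.2]]
s20 0.006 [[-244.6  -38.2]
 [-241.5   21. ]]
s20 0.02 [[-228.1  -35. ]
 [-225.    22.9]]
s20 0.032 [[-214.   -32.3]
 [-211.    24.5]]
t 18.1 pq mm [-140.9   -7.8] z 21.6 yaw off fence 0.03 tilt [0.     0.0013] F [-3.4 -0.8  4.4] op 0.0453
```

```bash
python3 - <<'E'
from h import *; import pickle
c=pickle.load(open('scene.pkl','rb'))
def zat(uv,p):
    zs=np.linspace(-.02,.08,201); P=[pq(px2w(c,[uv],z))[0,0] for z in zs]; return np.interp(p,P,zs)
f=lambda P,k,o:np.array(P)/k+o-.4
for n,uv,k,o,p,z in [("s6",(432,435),6,[190,150],-.0392,.0178),("s9",(86,229),5,[180,130],-.1895,.0215),("s12",(343,180),5,[180,130],-.2225,.0193),("s15",(410,498),5,[180,130],-.0161,.0214),("s20",(278,220),4,[170,110],-.2227,.0199),("s14",(393,405),5,[180,130],-.0199,.0716),("s5",(480,312),6,[190,150],-.094,.0247)]:
    print(n,"tcp z",z,[round(zat(f(uv,k,np.array(o)),p+d)*1e3,1) for d in(-.0075,0,.0075)])
E
```

```text
s6 tcp z 0.0178 [np.float64(7.2), np.float64(15.9), np.float64(24.6)]
s9 tcp z 0.0215 [np.float64(15.2), np.float64(21.9), np.float64(28.6)]
s12 tcp z 0.0193 [np.float64(14.5), np.float64(20.9), np.float64(27.3)]
s15 tcp z 0.0214 [np.float64(10.6), np.float64(19.6), np.float64(28.6)]
s20 tcp z 0.0199 [np.float64(18.3), np.float64(24.7), np.float64(31.1)]
s14 tcp z 0.0716 [np.float64(65.9), np.float64(74.1), np.float64(80.0)]
s5 tcp z 0.0247 [np.float64(14.7), np.float64(22.5), np.float64(30.3)]
```

The picture shows the tips riding on the block's top at (275,290) and (400,288), with the block unmoved at p=-159, q=-15 and Fz about 16 N. In every picture the real tips stand about 20-25 mm higher than the stated tip offset gives, so earlier contacts were only on the top edge. I lift, go back and lower further this time.

>>> step_arm([
  {"tx": 0, "ty": 0, "tz": -20, "ax": 0, "ay": 0, "az": 0, "grip": 130},
  {"tx": 0, "ty": 0, "tz": -30, "ax": 0, "ay": 0, "az": 0, "grip": 130},
  {"tx": -25, "ty": 0, "tz": 0, "ax": 0, "ay": 0, "az": 0, "grip": 130},
  {"tx": -30, "ty": -1, "tz": 0, "ax": 0, "ay": 0, "az": 0, "grip": 130},
  {"tx": -25, "ty": -1, "tz": 0, "ax": 0, "ay": 0, "az": 0, "grip": 130},
  {"tx": 0, "ty": 0, "tz": 0, "ax": 0, "ay": 0, "az": 0, "grip": 130},
  {"tx": 0, "ty": 0, "tz": 0, "ax": 0, "ay": 0, "az": 0, "grip": 130},
])

```text
t: 18.8
tool_pos: [0.4335, -0.1135, 0.0708]
orientation: [3.133, 0.222, 0.003]
force: [0.9, 0.1, 0.0]
opening: 0.0457
```

```bash
python3 - <<'E'
from h import *
togo(-.222,-.006,.02)
E
```

```text
t 18.8 pq mm [-221.    -5.4] z 70.8 yaw off fence -0.01 tilt [0.0021 0.0009] F [0.9 0.1 0. ] op 0.0457
tool mm [-1.1  0.5 50.8]
```

Down to TCP reading of about 8 mm, then a look.

>>> step_arm([
  {"tx": 0, "ty": 0, "tz": 25, "ax": 0, "ay": 0, "az": 0, "grip": 130},
  {"tx": 0, "ty": 0, "tz": 25, "ax": 0, "ay": 0, "az": 0, "grip": 130},
  {"tx": 0, "ty": 0, "tz": 6, "ax": 0, "ay": 0, "az": 0, "grip": 130},
  {"tx": 0, "ty": 0, "tz": 4, "ax": 0, "ay": 0, "az": 0, "grip": 130},
  {"tx": 0, "ty": 0, "tz": 3, "ax": 0, "ay": 0, "az": 0, "grip": 130},
  {"tx": 0, "ty": 0, "tz": 0, "ax": 0, "ay": 0, "az": 0, "grip": 130},
  {"tx": 0, "ty": 0, "tz": 0, "ax": 0, "ay": 0, "az": 0, "grip": 130},
])

```text
t: 19.5
tool_pos: [0.4333, -0.1135, 0.0078]
orientation: [3.133, 0.223, 0.002]
force: [-0.0, 0.1, -1.0]
opening: 0.0456
```

```bash
python3 - <<'E'
from h import *
st()
c=snap('scene','pics/s22.png')
a=cv2.resize(c['frame'][110:250,170:330],None,fx=4,fy=4,interpolation=cv2.INTER_CUBIC)
cv2.imwrite('pics/s22c.png',a)
E
```

```text
t 19.5 pq mm [-221.1   -5.4] z 7.8 yaw off fence 0.03 tilt [0.0013 0.0007] F [-0.   0.1 -1. ] op 0.0456
```

View pics/s22c.png

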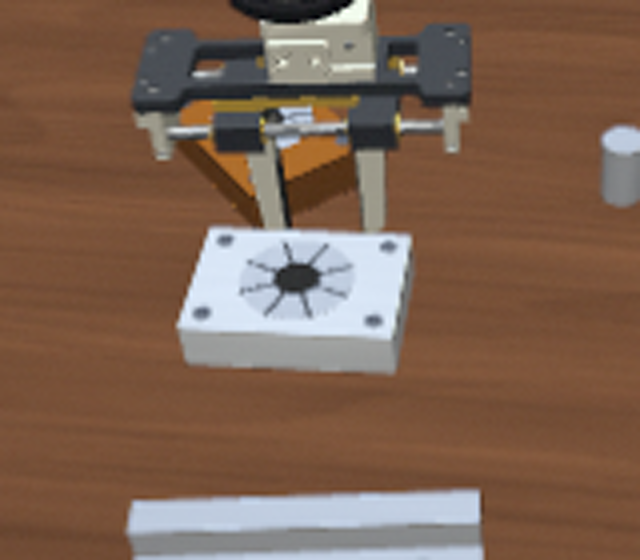

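At TCP z=8 mm there is no bench contact, which confirms the offset, and the tips now sit behind the block's upper edge. I go another 5 mm down, then push gently.

>>> step_arm([
  {"tx": 0, "ty": 0, "tz": 3, "ax": 0, "ay": 0, "az": 0, "grip": 130},
  {"tx": 0, "ty": 0, "tz": 2, "ax": 0, "ay": 0, "az": 0, "grip": 130},
  {"tx": 4, "ty": 0, "tz": 0, "ax": 0, "ay": 0, "az": 0, "grip": 130},
  {"tx": 4, "ty": 0, "tz": 0, "ax": 0, "ay": 0, "az": 0, "grip": 130},
  {"tx": 4, "ty": 0, "tz": 0, "ax": 0, "ay": 0, "az": 0, "grip": 130},
  {"tx": 4, "ty": 0, "tz": 0, "ax": 0, "ay": 0, "az": 0, "grip": 130},
  {"tx": 4, "ty": 0, "tz": 0, "ax": 0, "ay": 0, "az": 0, "grip": 130},
  {"tx": 4, "ty": 0, "tz": 0, "ax": 0, "ay": 0, "az": 0, "grip": 130},
  {"tx": 4, "ty": 0, "tz": 0, "ax": 0, "ay": 0, "az": 0, "grip": 130},
  {"tx": 4, "ty": 0, "tz": 0, "ax": 0, "ay": 0, "az": 0, "grip": 130},
])

```text
t: 20.55
tool_pos: [0.4627, -0.1089, 0.0016]
orientation: [-3.133, -0.223, 0.006]
force: [-10.2, -1.4, 8.3]
opening: 0.0458
```

```bash
python3 - <<'E'
from h import *
st()
c=snap('scene','pics/s23.png')
a=cv2.resize(c['frame'][110:250,170:330],None,fx=4,fy=4,interpolation=cv2.INTER_CUBIC)
cv2.imwrite('pics/s23c.png',a)
E
```

```text
t 20.55 pq mm [-191.4   -4.9] z 1.6 yaw off fence 0.03 tilt [-0.004  -0.0005] F [-10.2  -1.4   8.3] op 0.0458
```

View pics/s23c.png

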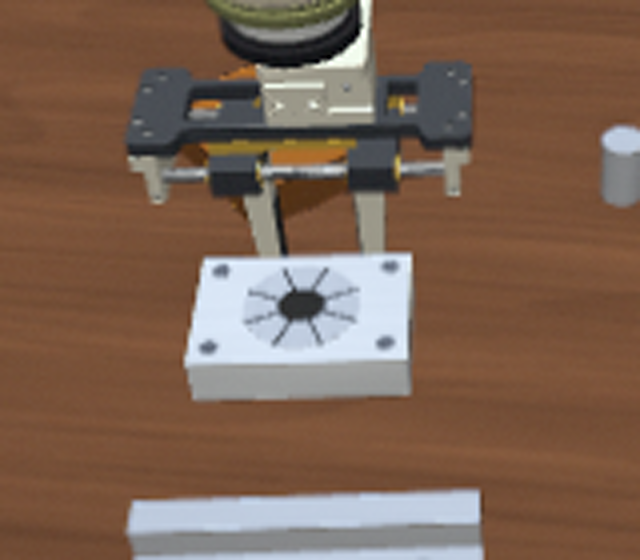

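The block moves and squares itself to the fingers. I continue.

>>> step_arm([
  {"tx": 5, "ty": 0, "tz": 0, "ax": 0, "ay": 0, "az": 0, "grip": 130},
  {"tx": 5, "ty": 0, "tz": 0, "ax": 0, "ay": 0, "az": 0, "grip": 130},
  {"tx": 5, "ty": 0, "tz": 0, "ax": 0, "ay": 0, "az": 0, "grip": 130},
  {"tx": 5, "ty": 0, "tz": 0, "ax": 0, "ay": 0, "az": 0, "grip": 130},
  {"tx": 5, "ty": 0, "tz": 0, "ax": 0, "ay": 0, "az": 0, "grip": 130},
  {"tx": 5, "ty": 0, "tz": 0, "ax": 0, "ay": 0, "az": 0, "grip": 130},
  {"tx": 5, "ty": 0, "tz": 0, "ax": 0, "ay": 0, "az": 0, "grip": 130},
  {"tx": 5, "ty": 0, "tz": 0, "ax": 0, "ay": 0, "az": 0, "grip": 130},
  {"tx": 5, "ty": 0, "tz": 0, "ax": 0, "ay": 0, "az": 0, "grip": 130},
  {"tx": 5, "ty": 0, "tz": 0, "ax": 0, "ay": 0, "az": 0, "grip": 130},
  {"tx": 5, "ty": 0, "tz": 0, "ax": 0, "ay": 0, "az": 0, "grip": 130},
  {"tx": 5, "ty": 0, "tz": 0, "ax": 0, "ay": 0, "az": 0, "grip": 130},
])

```text
t: 21.8
tool_pos: [0.522, -0.1003, 0.0015]
orientation: [-3.133, -0.222, 0.007]
force: [-11.1, -1.6, 6.8]
opening: 0.0457
```

```bash
python3 - <<'E'
from h import *
st()
c=snap('scene','pics/s24.png')
a=cv2.resize(c['frame'][150:250,180:310],None,fx=6,fy=6,interpolation=cv2.INTER_CUBIC)
cv2.imwrite('pics/s24c.png',a)
E
```

```text
t 21.8 pq mm [-131.5   -4.8] z 1.5 yaw off fence 0.02 tilt [-0.0042 -0.0007] F [-11.1  -1.6   6.8] op 0.0457
```

View pics/s24c.png

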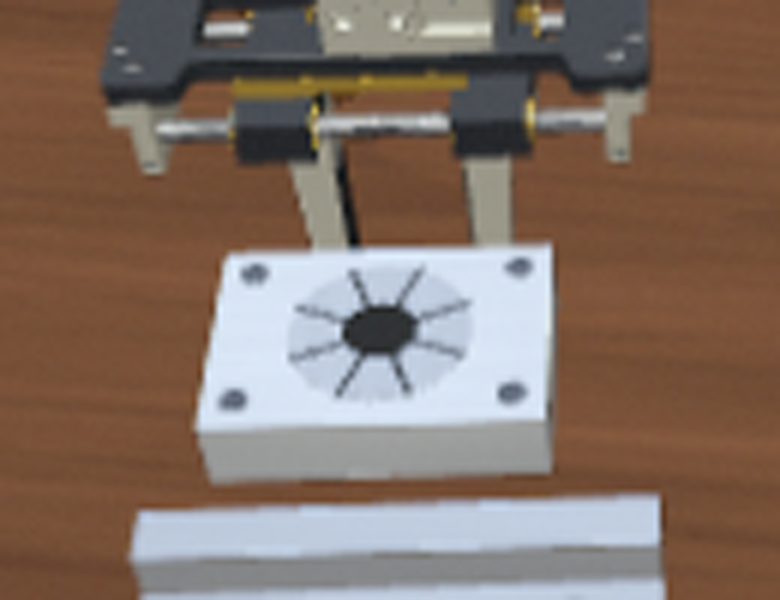

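```bash
python3 - <<'E'
from h import *; import pickle
c=pickle.load(open('scene.pkl','rb'))
f=lambda P:np.array(P)/6.+[180,150]-.42
v=fit(c,f([(549,418),(196,430),(227,256),(552,244)]),[(1,1),(1,-1),(-1,-1),(-1,1)])
print(1e3*pq(px2w(c,f([(139,512),(659,497)]),.028)).round(4))
E
```

```text
block p,q mm [-75.9 -11.3] yaw vs fence deg 0.67 res mm [-0.   0.2  0.1  0.1 -0.4 -0.8  0.3  0.5]
[[  2.1 -89.3]
 [  1.6  90.1]]
```

34 mm to go. I push 28 mm, then 1 mm steps while watching the force.

>>> step_arm([
  {"tx": 5, "ty": 0, "tz": 0, "ax": 0, "ay": 0, "az": 0, "grip": 130},
  {"tx": 5, "ty": 0, "tz": 0, "ax": 0, "ay": 0, "az": 0, "grip": 130},
  {"tx": 5, "ty": 0, "tz": 0, "ax": 0, "ay": 0, "az": 0, "grip": 130},
  {"tx": 5, "ty": 0, "tz": 0, "ax": 0, "ay": 0, "az": 0, "grip": 130},
  {"tx": 4, "ty": 0, "tz": 0, "ax": 0, "ay": 0, "az": 0, "grip": 130},
  {"tx": 3, "ty": 0, "tz": 0, "ax": 0, "ay": 0, "az": 0, "grip": 130},
  {"tx": 1, "ty": 0, "tz": 0, "ax": 0, "ay": 0, "az": 0, "grip": 130},
])

```text
t: 22.55
tool_pos: [0.55, -0.0962, 0.0014]
orientation: [-3.133, -0.223, 0.006]
force: [-9.9, -2.3, 7.4]
opening: 0.0455
```

>>> step_arm([
  {"tx": 1, "ty": 0, "tz": 0, "ax": 0, "ay": 0, "az": 0, "grip": 130},
  {"tx": 1, "ty": 0, "tz": 0, "ax": 0, "ay": 0, "az": 0, "grip": 130},
])

```text
t: 22.75
tool_pos: [0.5516, -0.096, 0.0014]
orientation: [-3.133, -0.223, 0.007]
force: [-9.7, -0.9, 5.8]
opening: 0.0456
```

```bash
python3 - <<'E'
from h import *
st()
c=snap('scene','pics/s25.png')
a=cv2.resize(c['frame'][150:250,180:310],None,fx=6,fy=6,interpolation=cv2.INTER_CUBIC)
cv2.imwrite('pics/s25c.png',a)
E
```

```text
t 22.75 pq mm [-101.6   -4.8] z 1.4 yaw off fence 0.03 tilt [-0.0041 -0.0007] F [-9.7 -0.9  5.8] op 0.0456
```

View pics/s25c.png

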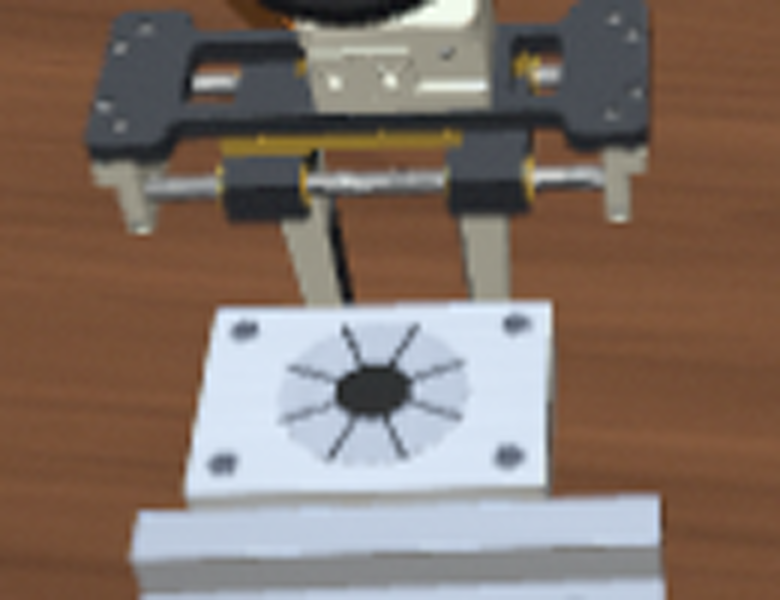

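>>> step_arm([
  {"tx": 1, "ty": 0, "tz": 0, "ax": 0, "ay": 0, "az": 0, "grip": 130},
  {"tx": 1, "ty": 0, "tz": 0, "ax": 0, "ay": 0, "az": 0, "grip": 130},
  {"tx": 1, "ty": 0, "tz": 0, "ax": 0, "ay": 0, "az": 0, "grip": 130},
])

```text
t: 23.1
tool_pos: [0.5546, -0.0956, 0.0014]
orientation: [-3.133, -0.222, 0.006]
force: [-9.9, -0.7, 6.6]
opening: 0.0455
```

>>> step_arm([
  {"tx": 1, "ty": 0, "tz": 0, "ax": 0, "ay": 0, "az": 0, "grip": 130},
  {"tx": 1, "ty": 0, "tz": 0, "ax": 0, "ay": 0, "az": 0, "grip": 130},
])

```text
t: 23.3
tool_pos: [0.5559, -0.0954, 0.0014]
orientation: [-3.133, -0.223, 0.009]
force: [-16.9, -2.1, 13.3]
opening: 0.0456
```

>>> step_arm([
  {"tx": 0.5, "ty": 0, "tz": 0, "ax": 0, "ay": 0, "az": 0, "grip": 130},
  {"tx": 0, "ty": 0, "tz": 0, "ax": 0, "ay": 0, "az": 0, "grip": 130},
])

```text
t: 23.5
tool_pos: [0.5559, -0.0954, 0.0014]
orientation: [-3.133, -0.223, 0.01]
force: [-15.1, -2.9, 12.5]
opening: 0.0454
```

```bash
python3 - <<'E'
from h import *
st()
c=snap('scene','pics/s26.png')
a=cv2.resize(c['frame'][150:250,180:310],None,fx=6,fy=6,interpolation=cv2.INTER_CUBIC)
cv2.imwrite('pics/s26c.png',a)
E
```

```text
t 23.5 pq mm [-97.3  -4.8] z 1.4 yaw off fence 0.03 tilt [-0.0066 -0.0009] F [-15.1  -2.9  12.5] op 0.0454
```

View pics/s26c.png

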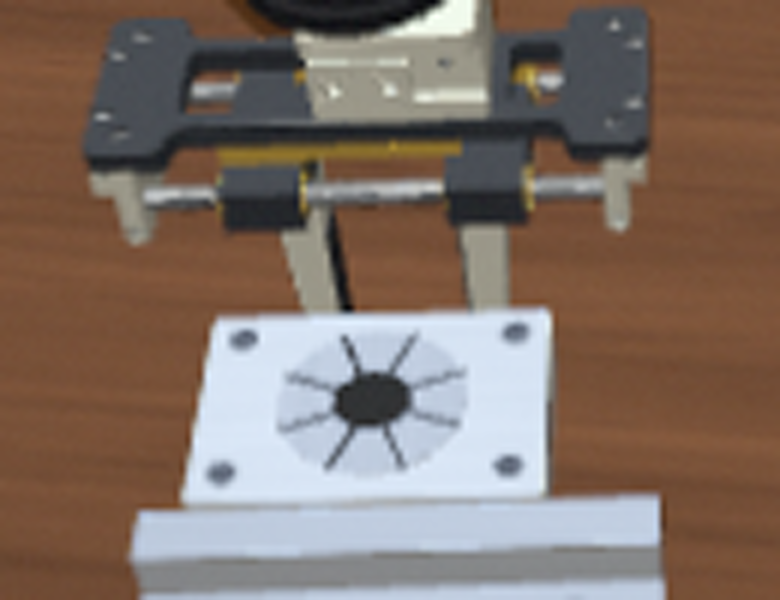

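>>> step_arm([
  {"tx": 1, "ty": 0, "tz": 0, "ax": 0, "ay": 0, "az": 0, "grip": 130},
  {"tx": 0.5, "ty": 0, "tz": 0, "ax": 0, "ay": 0, "az": 0, "grip": 130},
  {"tx": 0, "ty": 0, "tz": 0, "ax": 0, "ay": 0, "az": 0, "grip": 130},
])

```text
t: 23.85
tool_pos: [0.5559, -0.0954, 0.0014]
orientation: [-3.133, -0.223, 0.015]
force: [-24.3, -3.0, 18.8]
opening: 0.0457
```

```bash
python3 - <<'E'
from h import *
st()
E
```

```text
t 23.85 pq mm [-97.2  -4.8] z 1.4 yaw off fence 0.02 tilt [-0.0096 -0.0012] F [-24.3  -3.   18.8] op 0.0457
```

The tool has stalled at 24 N, so the block is seated. Next I back off, lift and look.

>>> step_arm([
  {"tx": -3, "ty": 0, "tz": 0, "ax": 0, "ay": 0, "az": 0, "grip": 130},
  {"tx": -6, "ty": 0, "tz": 0, "ax": 0, "ay": 0, "az": 0, "grip": 130},
  {"tx": -10, "ty": 0, "tz": 0, "ax": 0, "ay": 0, "az": 0, "grip": 130},
  {"tx": -10, "ty": 0, "tz": 0, "ax": 0, "ay": 0, "az": 0, "grip": 130},
  {"tx": 0, "ty": 0, "tz": -35, "ax": 0, "ay": 0, "az": 0, "grip": 130},
  {"tx": 0, "ty": 0, "tz": -45, "ax": 0, "ay": 0, "az": 0, "grip": 130},
  {"tx": 0, "ty": 0, "tz": -45, "ax": 0, "ay": 0, "az": 0, "grip": 130},
  {"tx": -20, "ty": 40, "tz": -20, "ax": 0, "ay": 0, "az": 0, "grip": 130},
  {"tx": -20, "ty": 45, "tz": 0, "ax": 0, "ay": 0, "az": 0, "grip": 130},
  {"tx": -20, "ty": 45, "tz": 0, "ax": 0, "ay": 0, "az": 0, "grip": 130},
  {"tx": -20, "ty": 45, "tz": 0, "ax": 0, "ay": 0, "az": 0, "grip": 130},
  {"tx": -20, "ty": 45, "tz": 0, "ax": 0, "ay": 0, "az": 0, "grip": 130},
  {"tx": -20, "ty": 45, "tz": 0, "ax": 0, "ay": 0, "az": 0, "grip": 130},
  {"tx": -20, "ty": 45, "tz": 0, "ax": 0, "ay": 0, "az": 0, "grip": 130},
  {"tx": 0, "ty": 0, "tz": 0, "ax": 0, "ay": 0, "az": 0, "grip": 130},
  {"tx": 0, "ty": 0, "tz": 0, "ax": 0, "ay": 0, "az": 0, "grip": 130},
])

```text
t: 25.45
tool_pos: [0.4355, -0.4265, 0.1465]
orientation: [-3.133, -0.218, 0.0]
force: [0.2, -1.1, 0.2]
opening: 0.0457
```

```bash
python3 - <<'E'
from h import *
st()
c=snap('scene','pics/s27.png')
cv2.imwrite('pics/s27c.png',cv2.resize(c['frame'][190:250,190:300],None,fx=7,fy=7,interpolation=cv2.INTER_CUBIC))
c=snap('top','pics/t27.png')
cv2.imwrite('pics/t27c.png',cv2.resize(c['frame'][130:220,310:410],None,fx=6,fy=6,interpolation=cv2.INTER_CUBIC))
E
```

```text
t 25.45 pq mm [-263.  -315.6] z 146.5 yaw off fence -0.13 tilt [-0.0001 -0.0007] F [ 0.2 -1.1  0.2] op 0.0457
```

View pics/t27c.png

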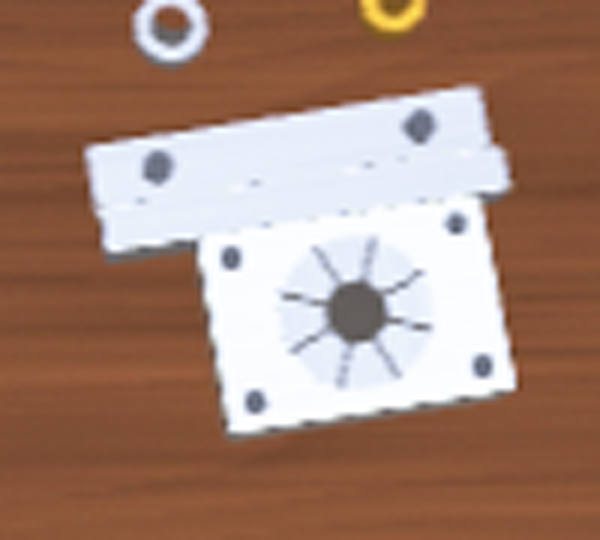

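View pics/s27c.png

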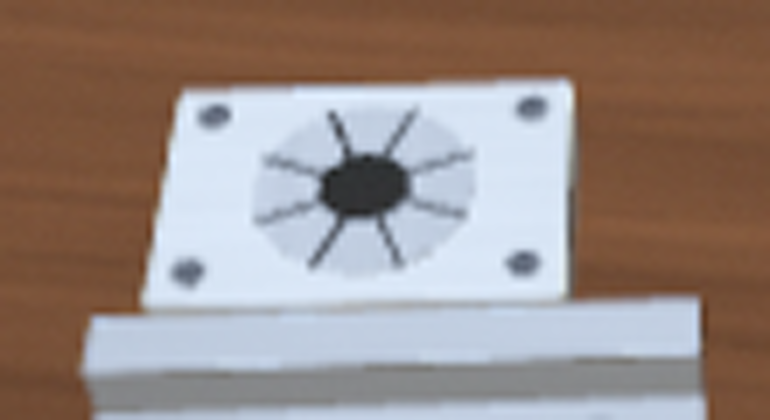

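View pics/t27.png

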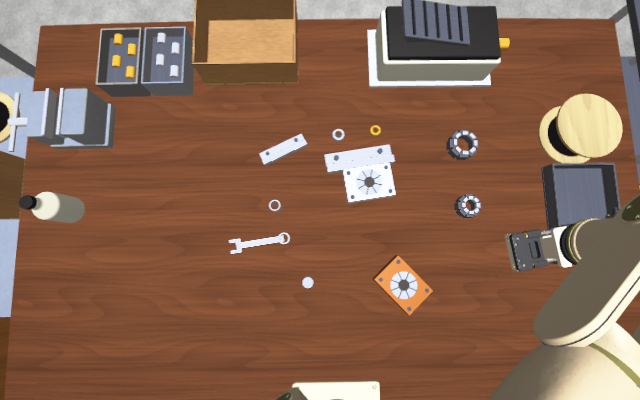

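```bash
python3 - <<'E'
from h import *; import pickle
c=pickle.load(open('top.pkl','rb'))
f=lambda P:np.array(P)/6.+[310,130]-.42
v=fit(c,f([(229,434),(515,388),(200,238),(485,197)]),[(-1,1),(-1,-1),(1,1),(1,-1)])
g=pq(px2w(c,f([(108,249),(509,190)]),.028));print(1e3*g.round(4))
s=pickle.load(open('scene.pkl','rb'))
h=lambda P:np.array(P)/7.+[190,190]-.43
v=fit(s,h([(182,90),(572,79),(567,298),(142,305)]),[(-1,-1),(-1,1),(1,1),(1,-1)])
g2=pq(px2w(s,h([(92,316),(699,298)]),.028));print(1e3*g2.round(4))
for n,G in(("top",g),("scene",g2)):
    d=G[0]-G[1] if n=="top" else G[1]-G[0]; print(n,"fence mid",1e3*G.mean(0),"yaw",np.degrees(np.arctan2(-d[0],d[1])))
E
```

```text
block p,q mm [-46.6 -14. ] yaw vs fence deg -0.6 res mm [ 0.1 -1.1 -1.8 -0.3  0.9 -0.1  0.8  1.5]
[[ -0.7  88.4]
 [ -1.8 -90.5]]
block p,q mm [-42.5 -11.5] yaw vs fence deg -0.13 res mm [ 0.  -0.3  0.7  0.7 -1.  -0.4  0.3 -0. ]
[[  1.5 -89.5]
 [  0.9  90.2]]
top fence mid [-1.23860112 -1.00877521] yaw -0.3714561153581918
scene fence mid [1.20281023 0.33124029] yaw 0.20856226259401106
```

```bash
python3 - <<'E'
from h import *
a=cv2.imread("pics/top0.png");b=cv2.imread("pics/t27.png")
d=cv2.absdiff(a,b).max(2)
for n,(x,y) in dict(ferrule=(275,205),spanner=(260,243),plug=(308,283),fitb=(338,134),fita=(375,130),dl=(463,145),ds=(468,206),orange=(403,285)).items(): print(n,(d[y-16:y+16,x-16:x+16]>40).sum())
print(robot.close_job())
E
```

```text
ferrule 0
spanner 0
plug 0
fitb 0
fita 0
dl 0
ds 0
orange 0
the job is handed in; nothing more can be done
None
```

The die block lies flush against the long fence. I handed the job in at about 25.5 s, and it reported no verdict.

**What I did:** I turned the aluminium block from about 64° off with fingertip pulls and pushes at its corners. It was within about 5° while still roughly 115 mm clear of the fence. Then I pushed it straight up with both fingers spread until the tool stalled at the fence. The highest force readings were about 24 N sideways and 19 N vertical.

**Last checks:**

| Check | Top camera | Scene camera |
|---|---|---|
| Angle to the fence | about 0.2° | about 0.3° |
| Gap to the fence face | about 1.4 mm | none (-0.3 mm) |
| Offset of the block's centre along the fence | about -13 mm | about -12 mm |

- **Ends:** neither end of the block sticks out past the fence.
- **Bystanders:** the seven listed ones and the orange block show no pixel change between the first and last top pictures.
- **Robot:** it was clear of everything at hand-in.

**What went wrong or disagreed:**
- **Fingertip height:** the real fingertips stood about 20–25 mm higher than the stated TCP offset implies. My first pull passed over a corner, and the first two-finger push rode onto the block's top, pressing down with about 16 N without moving it. I saw this in the pictures and mended it by going lower.
- **Cameras:** the two cameras differ by about 2–4 mm in absolute position.

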